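# Set out a metal sample group for its record photograph

### The arm

A 6-joint arm with a two-finger parallel gripper is mounted at the origin on the work surface. World frame = base frame: x ahead of the robot, y to its left, z up, the work surface at z = 0. Lengths are in m, angles in rad, forces in N, time in s.
With the tool pointing down it reaches from about 0.375 to 0.9 m from the base axis. Payload 3.1 kg.
Tool frame: the origin (TCP) lies on the centre line of the jaws, within the pads' length; the fingertips stand 25 mm ahead of it and the grasp point (between the pads) lies 6 mm ahead of it (robot.nose_length is the y of the fingertips in the tool frame, in m); y points along the fingers, z is the direction in which the jaws open and shut, and the axes are right-handed (so a half turn about y gives the same grasp; the last joint's range is limited). The gripper opens to 87 mm and grips with 3 to 60 N. Pads are 19 mm wide; open, the fingers measure 117 mm over their backs; the gripper's body (75 mm by 190 mm) begins 51 mm behind the grasp point.
Start: joints at [1.002, 0.527, 1.433, -0, 1.181, -0.178], TCP at [0.237, 0.578, 0.248] pointing down, gripper open.
Joint ranges: [-3.08, 3.08], [-0.75, 2.2], [0.22, 2.44], [-1.43, 4.57], [0, 2.65], [-2.85, 2.85]. Speed limits (rad/s): [2.79, 2.79, 3.14, 3.14, 3.14, 3.14].

### API

Orientations are given as a unit quaternion [x, y, z, w].
In Python, from rig import robot, eyes, ticket gives the robot as it stands.
- The arm moves only by the tool play_rows, never from a script. Its argument "series" is a list of rows, each a list of 7 numbers: the opening, from 0 (shut) to 1 (fully open), then the shift along the tool's x, y, z scaled (see below), then the turn, a rotation vector about the tool's x, y, z scaled (see below). In form: [[claw, dx, dy, dz, ax, ay, az], ...]. A call has 1 to 12 rows; each row shifts and turns the commanded pose from where the row before left it, along the tool's axes as they then stand; what a row does not reach is not made up. The controller multiplies each number of a shift by 100 mm and each number of a turn by 180 degrees. A row lasts 1/12 s, in which the tool goes at most 41.7 mm and 7.16 degrees, less where a joint would pass 70% of its speed; a pose out of reach is approached as far as the arm can. A call with a number of a shift or a turn outside -1 to 1 is refused whole. A call with a gripper value outside its range is refused whole. The fingers move at their own pace and stop on an object; "grip_force" is the grip in N (left out, the last holds). Time passes only in rows, so rows that do not move let the fingers close. It gives the time, the measured TCP pose, the force and the opening at its end, in the units of the state.
- robot.get_obs(): the state, without advancing time (a new reading comes with each control period).
- eyes.camera(name): name is "scene" or "side" or "wrist"; returns the picture (384x512x3 uint8, red, green, blue); there is no depth.
- eyes.camera_params(name): a dict with "K" (3x3 intrinsics, pixels), "rvec" (rotation vector, rad) and "tvec" (3), from world to camera coordinates, as OpenCV has them. Camera axes: x right, y down, z forward; pixel columns grow to the right and rows downward; lengths in m; the calibration is good to about 2 mm. A picture is of the moment at which its call begins: read the wrist's pose just before it. camera_params takes no time and is no camera call; for the wrist camera it gives the pose at the moment of the call.
- ticket.hand_in(): hands the job in, once; it reports no verdict.
The state is a dict: "time": time; "q": joint angles; "joint_velocities": joint speeds; "joint_torque": joint torques, N m; "position": TCP position; "tool_rot": TCP orientation; "ft_force": force on the tool from outside, world axes, zero at the start; "moment": the same for the moment, N m; "grip_width": finger opening in m.
Only numpy, scipy, OpenCV 4.12 (cv2) and the standard library are available. Lean on these libraries where they do the work, as an engineer would, in place of code of your own. Each camera call takes 0.05 s, during which the arm holds its last target.

### The job

Set out the sample group on the black layout mat for its record photo. Take the top carrier plate from the spring-loaded dispenser (leave the others in it) and lay it on the mat midway between the round riser and the scale block, squared up with the mat, and stand the round resin mount on the middle of that plate. Stand the hexagonal offcut on the middle of the round riser, and stand the square tube offcut directly behind the plate, halfway between the plate and the mat's raised back strip; set everything down upright and never tip the resin mount over.

Things in the scene. Friction and masses are not known exactly. Their poses are not given: they have to be found in the camera images.
- mat: Black rubber mat, fixed, 190 (x) x 280 (y) x 3 mm. Origin: centre of underside, on the desk. Along its back (+x) edge a raised aluminium strip, front face at x = +86 mm, top at z = 15 mm. +x points to the mat's back (away from the robot, +-20 deg), +y to its left. Riser and scale block stand on it at x = -35, y = +100 and -100 mm, which side varies; midway is x = -35, y = 0.
- riser: Round aluminium riser, a plain disc 70 mm in diameter and 20 mm high, fixed on the mat. Origin: centre of its underside (on the mat); its flat top is 20 mm above that, 23 mm above the desk.
- scale_block: Rectangular steel scale block with black graduation lines on top, 50 (x) by 64 (y) by 20 mm high, fixed on the mat. Origin: centre of its underside. Nothing is put on it.
- dispenser: Spring-loaded plate dispenser, fixed: grey base 100 x 100 x 10 mm, a steel angle post at each corner of a stack of three carrier plates, open for 49 mm in the middle of each side. Posts reach 50 mm above the desk; inner faces 32.5 mm, outer faces 35.5 mm from the axis. Origin: centre of the underside, on the stack's axis; x, y along its sides.
- lift (a joint): Spring-driven floor under the plates in the dispenser, upward travel in m: 0 with all three plates in; rises about 0.012 when the top plate is pulled off, lifting the next into its place; about 0.024 with one left. Pressing on the full stack does not move it. White pointer at the dispenser's -x side.
- plate: Top carrier plate in the dispenser, aluminium, 109 g: square flange 62 x 62 x 7 mm above a square foot 52 x 52 x 5 mm. Origin: centre of the foot's underside, at the start 42 mm above the desk (flange 47 to 54 mm, top 4 mm clear of the posts). x, y along its sides. Two more lie loose below, 12 mm lower each: grip the flange only, in the open middle of two opposite sides, and lift straight up.
- mount: Resin-mounted specimen: an upright round black puck 40 mm in diameter, 24 mm high, about 50 g, with a small bright rectangle of metal in its upper face. Origin: centre of its underside.
- hex: Offcut of steel hexagon bar, standing upright: 36 mm across flats, 34 mm high, about 300 g. Origin: centre of its underside. Its x axis, and each 60 degrees from it, is square to a pair of flats.
- tube: Offcut of square aluminium tube, standing on end: 45 x 45 mm outside, wall 3 mm, 42 mm high, open at the top, about 57 g. Origin: centre of its underside; x and y square to its sides.
There are look-alikes about, which are no part of the job. Leave any green or orange look-alike of the plate alone.

How it is judged:
At the end, for the whole second after the job is handed in: Plate flat on mat, 12 mm of midway between blocks, square to 0.2 rad; two plates left (lift 0.008 to 0.017). Mount on plate within 10 mm of centre, hex on riser within 12 mm, tube within 14 mm of halfway plate to strip (mat x 41 mm), 15 mm sideways. Upright to 0.1 rad, at rest (x of plate in the frame of mat between -0.047 and -0.023 m and y of plate in the frame of mat between -0.012 and 0.012 m and height (world z) of each of plate, tube below 0.006 m and angle between each of plate, mount, hex, tube's own z axis and vertical below 0.1 rad and (angle between the x axis of plate and the x axis of mat, either way round below 0.2 rad or angle between the x axis of plate and the y axis of mat, either way round below 0.2 rad) and value of joint lift between 0.008 and 0.017 m and horizontal distance between mount and plate below 0.01 m and z of mount in the frame of plate between 0.009 and 0.015 m and horizontal distance between hex and riser below 0.012 m and z of hex in the frame of riser between 0.017 and 0.023 m and x of tube in the frame of mat between 0.027 and 0.055 m and y of tube in the frame of mat between -0.015 and 0.015 m and linear speed of each of plate, mount, hex, tube below 0.01 m/s); the robot touches nothing.
It fails at once if the resin mount is tipped over (angle between mount's own z axis and vertical above 0.7 rad).
It also fails if it takes over 104 s, if anything falls off the work surface, if the arm or the gripper's body presses on something with over 40 N, if the wrist force passes 120 N, or if a joint passes its speed limit or range.

## Working session

There is one attempt and no reset: what is moved stays moved. The work goes in short steps, Python scripts to look and compute and a tool call to move; the robot and the scene stay as the last step left them, time stands still between calls to the robot, and variables do not carry over. Pictures are saved under pics/ and viewed, and the job is handed in when it is done.

Besides the shell and the picture viewer there is one more tool, called after "Emit:" as name([rows], argument=value, ...), one row to a line, values as JSON. play_rows: Moves the arm, as the interface text tells. Its arguments: {"type":"object","properties":{"series":{"type":"array","items":{"type":"array","items":{"type":"number"}}},"grip_force":{"type":"number"}},"required":["series"]}

```bash
ls; mkdir -p pics; python3 - <<'E'
from rig import robot, eyes, ticket
import cv2
print(robot.get_obs())
for n in("scene","side","wrist"):
    p=eyes.camera_params(n);print(n,p)
    cv2.imwrite(f"pics/{n}0.png",eyes.camera(n)[:,:,::-1])
E
```

```text
pics
{'time': 0.0, 'q': array([ 1.00248522e+00,  5.28431949e-01,  1.43388560e+00,  3.37472451e-05,
        1.18137643e+00, -1.78546623e-01]), 'joint_velocities': array([-6.60818344e-04, -2.45055248e-05,  6.79119536e-04,  4.52581867e-04,
       -3.06776038e-04,  2.72959470e-04]), 'joint_torque': array([-3.15851885e-04, -4.40031874e+01, -1.76596195e+01,  6.34408020e-02,
        5.80602069e-02, -1.50418614e-04]), 'position': array([0.23711015, 0.57755928, 0.2465979 ]), 'tool_rot': array([ 0.69440803, -0.13721762,  0.13665502, -0.69303263]), 'ft_force': array([ 0.3558288 ,  0.7494136 , -0.23275415]), 'moment': array([0.05673257, 0.00790091, 0.00780982]), 'grip_width': 0.08707501165646955}
scene {'K': array([[459.55768164,   0.        , 259.10028794],
       [  0.        , 459.55768164, 190.27273392],
       [  0.        ,   0.        ,   1.        ]]), 'rvec': array([ 1.94489362,  0.9836983 , -0.52281024]), 'tvec': array([-0.36182753, -0.23376621,  1.66134854])}
side {'K': array([[346.54189862,   0.        , 253.18512224],
       [  0.        , 346.54189862, 188.09403194],
       [  0.        ,   0.        ,   1.        ]]), 'rvec': array([ 0.71464345, -2.69594543,  1.03087773]), 'tvec': array([0.51421377, 0.28756238, 0.6947562 ])}
wrist {'K': array([[283.56189667,   0.        , 258.46217836],
       [  0.        , 283.56189667, 198.66878143],
       [  0.        ,   0.        ,   1.        ]]), 'rvec': array([-2.43246972, -1.63246707, -0.19834363]), 'tvec': array([-0.62438944, -0.02932148,  0.38947671])}
```

View pics/scene0.png

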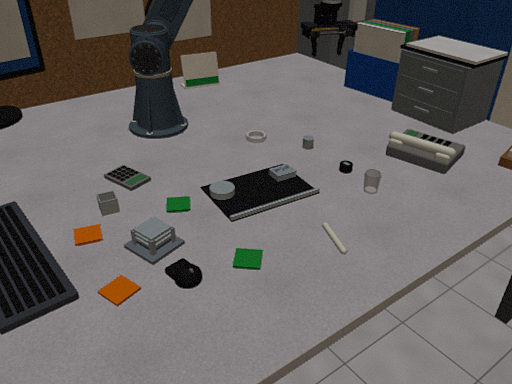

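View pics/side0.png

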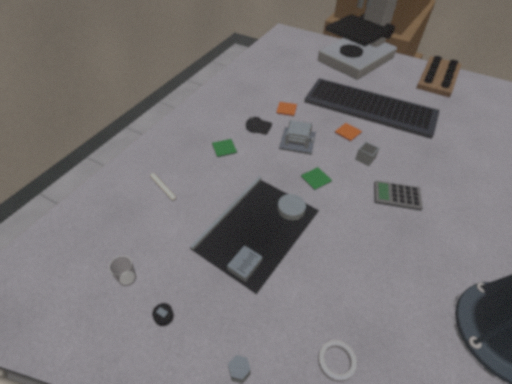

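View pics/wrist0.png

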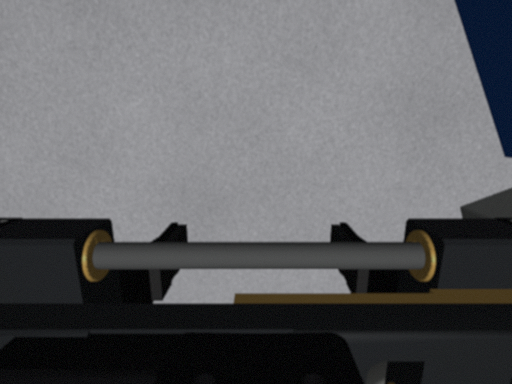

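The scene view shows the tube at (108,203), dispenser at (153,238), mat at (260,190) with the riser on the left at (222,190) and the block at (283,172), hex at (308,142), mount at (346,167). The side view agrees. I'll enlarge these.

```bash
python3 - <<'E'
import cv2
def c(n,x0,y0,x1,y1,k,o):
    a=cv2.imread(f"pics/{n}0.png")[y0:y1,x0:x1]
    a=cv2.resize(a,None,fx=k,fy=k,interpolation=cv2.INTER_CUBIC)
    for x in range((x0+9)//10*10,x1,10):
        cv2.line(a,((x-x0)*k,0),((x-x0)*k,6 if x%50 else 14),(0,255,255),1)
        if x%20==0: cv2.putText(a,str(x),((x-x0)*k,24),0,.35,(0,255,255),1)
    for y in range((y0+9)//10*10,y1,10):
        cv2.line(a,(0,(y-y0)*k),(6,(y-y0)*k),(0,255,255),1)
        if y%20==0: cv2.putText(a,str(y),(8,(y-y0)*k+4),0,.35,(0,255,255),1)
    cv2.imwrite(f"pics/{o}.png",a)
c("scene",80,180,200,270,6,"s_disp")
c("scene",190,150,330,225,5,"s_mat")
c("scene",295,125,395,200,6,"s_obj")
c("side",260,100,390,180,6,"d_disp")
c("side",185,170,330,290,5,"d_mat")
c("side",100,250,260,384,5,"d_obj")
E
```

```text
(no output)
```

View pics/s_disp.png

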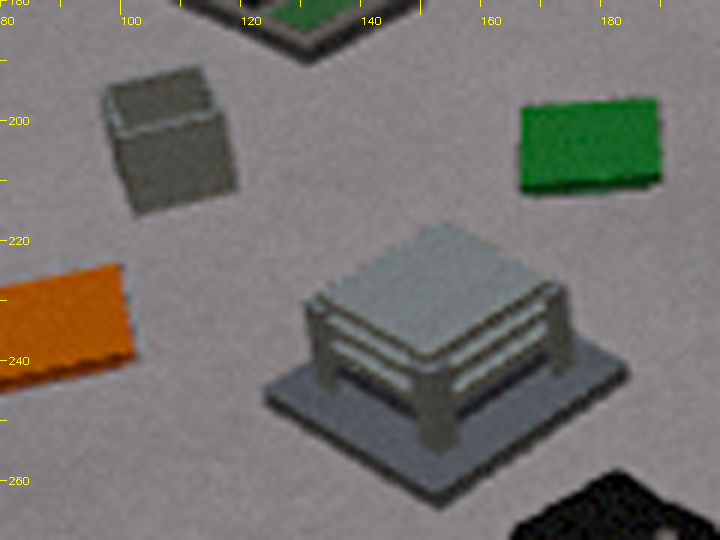

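View pics/s_mat.png

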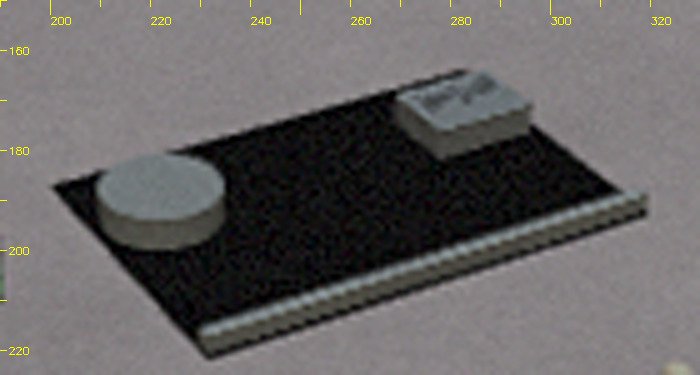

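View pics/s_obj.png

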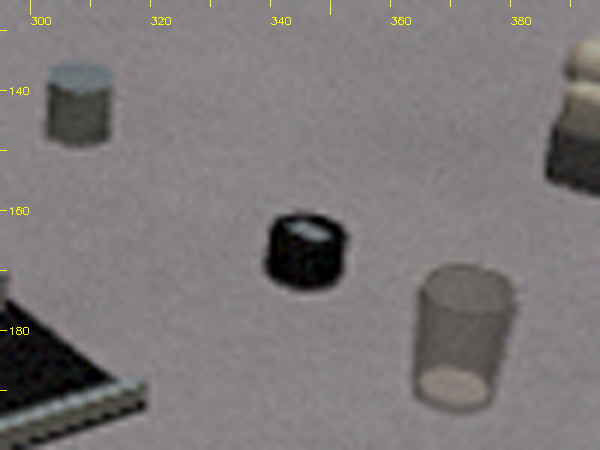

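View pics/d_disp.png

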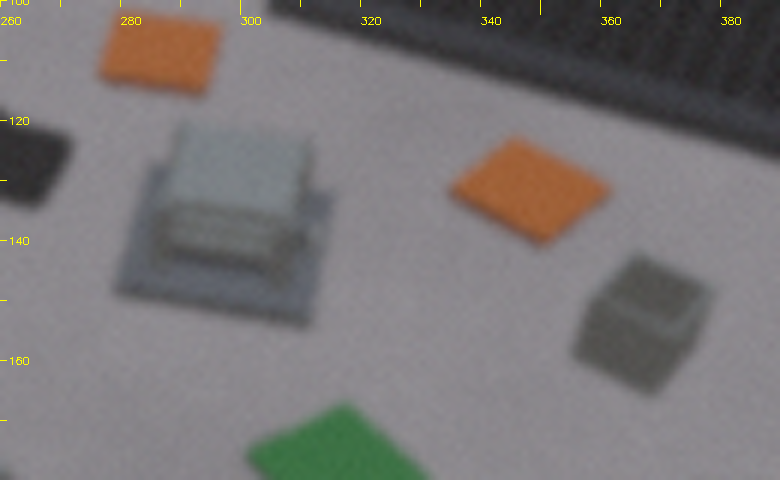

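View pics/d_mat.png

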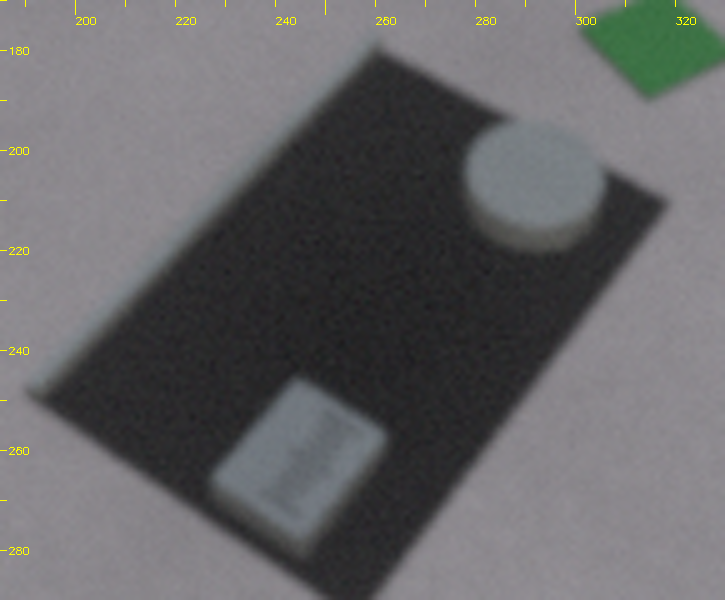

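View pics/d_obj.png

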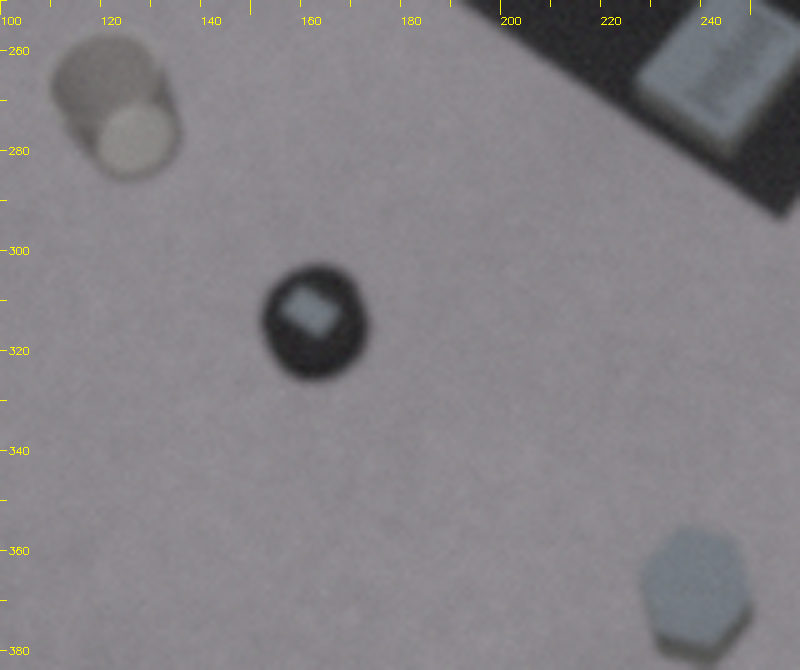

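```bash
cat > h.py <<'E'
import numpy as np, cv2
from rig import robot, eyes, ticket
from scipy.optimize import least_squares
from scipy.spatial.transform import Rotation as R
P={n:eyes.camera_params(n) for n in("scene","side")}
def bp(n,u,v,z,p=None):
    p=p or P[n]; Rm=cv2.Rodrigues(p["rvec"])[0]; C=-Rm.T@p["tvec"]
    d=Rm.T@np.linalg.inv(p["K"])@np.array([u,v,1.]); return C+d*(z-C[2])/d[2]
def pj(n,X,p=None):
    p=p or P[n]; return cv2.projectPoints(np.array(X,float).reshape(-1,1,3),p["rvec"],p["tvec"],p["K"],None)[0].reshape(-1,2)
def fit(obs,x0):
    # obs: list of (cam, (lx,ly,z), (u,v)); cam name or params
    def r(s):
        c,sn=np.cos(s[2]),np.sin(s[2]);o=[]
        for n,(lx,ly,z),uv in obs:
            X=[s[0]+c*lx-sn*ly,s[1]+sn*lx+c*ly,z]
            o+=list((pj(n,[X]) if isinstance(n,str) else pj(0,[X],n))[0]-uv)
        return o
    f=least_squares(r,x0,loss='soft_l1'); return f.x,np.array(r(f.x)).reshape(-1,2).round(1)
E
python3 - <<'E'
from h import *
np.set_printoptions(precision=4,suppress=True)
for n,l in {"scene":[("matA",200.5,187,.003),("matstripL",232,221.5,0),("stripR",319,193,0),("matfar",283,164,.003),("riser",222,187,.023),("block top",284.5,170,.023),
 ("pl",131,231,.054),("pb",151.5,240,.054),("pr",174,227.5,.054),("pt",154,217,.054),("bl",124,246,.01),("bb",153,262.5,.01),("br",184,241,.01),
 ("tube",97,194,.042),("t",113.5,191,.042),("t",116,199.5,.042),("t",99.5,202.5,.042),("t",102,216,0),("t",119.5,211.5,0),
 ("hex",308,138,.034),("mount",346,164.2,.024)],
 "side":[("strip",259,180,.015),("strip",190,248,.0),("mat",318,211,.003),("mat",254.5,293,.003),("riser",291.5,205,.023),("block",244,261,.023),
 ("p",289,121,.054),("p",311.5,122.5,.054),("p",310,135,.054),("p",286,134,.054),("b",279,149,.01),("b",311.5,153.5,.01),("b",315,132,.01),
 ("t",367,142.5,.042),("t",379,148,.042),("t",370,157,.042),("t",358,151,.042),("t",355,159,0),("t",368,166,0),
 ("hex",239.5,366.5,.034),("mount",162.5,314,.024)]}.items():
    for a in l: print(n,a,bp(n,*a[1:])[:2])
E
```

```text
scene ('matA', 200.5, 187, 0.003) [ 0.4539 -0.096 ]
scene ('matstripL', 232, 221.5, 0) [ 0.6401 -0.1138]
scene ('stripR', 319, 193, 0) [0.6699 0.1611]
scene ('matfar', 283, 164, 0.003) [0.485  0.1816]
scene ('riser', 222, 187, 0.023) [ 0.5166 -0.0634]
scene ('block top', 284.5, 170, 0.023) [0.5433 0.1383]
scene ('pl', 131, 231, 0.054) [ 0.5988 -0.3613]
scene ('pb', 151.5, 240, 0.054) [ 0.6558 -0.3381]
scene ('pr', 174, 227.5, 0.054) [ 0.6437 -0.276 ]
scene ('pt', 154, 217, 0.054) [ 0.5792 -0.2948]
scene ('bl', 124, 246, 0.01) [ 0.5856 -0.3789]
scene ('bb', 153, 262.5, 0.01) [ 0.6774 -0.35  ]
scene ('br', 184, 241, 0.01) [ 0.6503 -0.2571]
scene ('tube', 97, 194, 0.042) [ 0.3838 -0.3627]
scene ('t', 113.5, 191, 0.042) [ 0.3945 -0.3225]
scene ('t', 116, 199.5, 0.042) [ 0.437  -0.3329]
scene ('t', 99.5, 202.5, 0.042) [ 0.4261 -0.3719]
scene ('t', 102, 216, 0) [ 0.4254 -0.3724]
scene ('t', 119.5, 211.5, 0) [ 0.4322 -0.328 ]
scene ('hex', 308, 138, 0.034) [0.4382 0.3247]
scene ('mount', 346, 164.2, 0.024) [0.6248 0.3118]
side ('strip', 259, 180, 0.015) [ 0.6282 -0.0992]
side ('strip', 190,
[... 219 characters left out ...]
88]
side ('p', 289, 121, 0.054) [ 0.6506 -0.3271]
side ('p', 311.5, 122.5, 0.054) [ 0.5886 -0.3551]
side ('p', 310, 135, 0.054) [ 0.5693 -0.2985]
side ('p', 286, 134, 0.054) [ 0.6317 -0.2672]
side ('b', 279, 149, 0.01) [ 0.6395 -0.244 ]
side ('b', 311.5, 153.5, 0.01) [ 0.5478 -0.2747]
side ('b', 315, 132, 0.01) [ 0.5773 -0.3722]
side ('t', 367, 142.5, 0.042) [ 0.4165 -0.3655]
side ('t', 379, 148, 0.042) [ 0.3793 -0.3595]
side ('t', 370, 157, 0.042) [ 0.3907 -0.3095]
side ('t', 358, 151, 0.042) [ 0.4277 -0.3166]
side ('t', 355, 159, 0) [ 0.4302 -0.3282]
side ('t', 368, 166, 0) [ 0.388  -0.3189]
side ('hex', 239.5, 366.5, 0.034) [0.4328 0.3299]
side ('mount', 162.5, 314, 0.024) [0.6153 0.3211]
```

```bash
cat > f.py <<'E'
from h import *
np.set_printoptions(precision=4,suppress=True)
def go(name,l,x0):
    o=[(c,p,np.array(uv)-0.42) for c,p,uv in l]
    s,r=fit(o,x0); print(name,s, 'deg',np.degrees(s[2]).round(1)); print(r.tolist())
S,D="scene","side"
a,b=.095,.14
# mat & contents
m=[(S,(-a,-b,.003),(200.5,187)),(S,(a,-b,0),(232,221.5)),(S,(a,b,0),(319,193)),(S,(-a,b,.003),(283,164)),
(D,(a,-b,.015),(259,179)),(D,(-a,-b,.003),(318,211)),(D,(a,b,0),(190,248)),
(S,(-.035,-.1,.023),(222,187.3)),(D,(-.035,-.1,.023),(291.5,205)),(S,(-.035,.1,.023),(283,170.5)),(D,(-.035,.1,.023),(244.5,261))]
go("mat",m,[.55,.03,-.1]); go("matS",[x for x in m if x[0]==S],[.55,.03,-.1]); go("matD",[x for x in m if x[0]==D],[.55,.03,-.1])
h=.031;k=.05
p=[(S,(-h,-h,.054),(131,231)),(S,(h,-h,.054),(151.5,240)),(S,(h,h,.054),(174,227.5)),(S,(-h,h,.054),(154,217)),
(S,(-k,-k,.01),(124,246)),(S,(k,-k,.01),(153,262.5)),(S,(k,k,.01),(184,241)),
(D,(h,-h,.054),(289,121)),(D,(-h,-h,.054),(311.5,122.5)),(D,(h,h,.054),(286,134)),
(D,(k,k,.01),(279,149)),(D,(-k,k,.01),(311.5,153.5)),(D,(-k,-k,.01),(315,132))]
go("disp",p,[.61,-.31,.3]); go("dS",[x for x in p if x[0]==S],[.61,-.31,.3]); go("dD",[x for x in p if x[0]==D],[.61,-.31,.3])
h=.0225;z=.042
t=[(S,(-h,-h,z),(97,194)),(S,(-h,h,z),(113.5,191)),(S,(h,h,z),(116,199.5)),(S,(h,-h,z),(99.5,202.5)),(S,(h,-h,0),(102,216)),(S,(h,h,0),(119.5,211.5)),
(D,(h,-h,z),(367,142.5)),(D,(-h,-h,z),(379,148)),(D,(-h,h,z),(370,157)),(D,(h,h,z),(358,151)),(D,(h,h,0),(355,159)),(D,(-h,h,0),(368,166))]
go("tube",t,[.41,-.34,-.2]);go("tS",[x for x in t if x[0]==S],[.41,-.34,-.2]);go("tD",[x for x in t if x[0]==D],[.41,-.34,-.2])
go("hex",[(S,(0,0,.034),(308,138)),(D,(0,0,.034),(239.5,366.5))],[.43,.32,0])
go("mount",[(S,(0,0,.024),(346,164)),(D,(0,0,.024),(162.5,313.5))],[.43,.32,0])
p=eyes.camera_params("wrist");o=robot.get_obs();Rm=cv2.Rodrigues(p["rvec"])[0];C=-Rm.T@p["tvec"]
T=R.from_quat(o["tool_rot"]).as_matrix();print("cam in tool",T.T@(C-o["position"]),"axes",(T.T@Rm.T));print(T)
E
python3 f.py
```

```text
mat [ 0.5599  0.0342 -0.1118] deg -6.4
[[0.2, -0.4], [-0.4, 0.4], [0.9, 0.2], [0.2, -0.3], [-0.1, -3.7], [1.2, -0.7], [-0.1, 1.0], [0.5, -0.5], [0.4, -0.6], [0.2, -1.0], [-0.0, -0.1]]
matS [ 0.5603  0.0332 -0.1065] deg -6.1
[[-0.1, -0.0], [-0.4, 0.7], [0.7, 0.2], [-0.2, -0.2], [0.3, -0.3], [-0.1, -0.9]]
matD [ 0.5601  0.0353 -0.117 ] deg -6.7
[[0.0, -3.5], [1.2, -0.2], [-0.5, 1.0], [0.3, -0.3], [-0.5, 0.1]]
disp [ 0.6146 -0.3162  0.2873] deg 16.5
[[2.2, -1.7], [0.3, -0.4], [-1.9, -1.1], [-0.3, -0.1], [-0.1, -0.7], [0.3, 0.2], [1.2, -0.5], [1.1, -1.6], [-1.2, -0.0], [0.8, -2.0], [-0.7, -2.5], [-0.0, -1.7], [0.1, -1.0]]
dS [ 0.6162 -0.3175  0.2865] deg 16.4
[[2.0, -1.2], [0.0, 0.2], [-2.1, -0.5], [-0.5, 0.4], [-0.4, -0.2], [0.1, 0.9], [1.0, 0.1]]
dD [ 0.6119 -0.3093  0.3154] deg 18.1
[[0.6, 0.0], [-1.5, 1.2], [0.9, -0.2], [-0.5, -0.5], [0.4, -0.2], [-0.3, 0.1]]
tube [ 0.4058 -0.3456 -0.2358] deg -13.5
[[-0.1, -0.5], [1.1, -0.9], [1.3, -0.8], [-0.4, -0.1], [-0.2, -0.1], [0.2, 0.7], [-0.8, -1.7], [0.9, -0.1], [1.9, -1.3], [-0.0, -2.7], [-0.4, -0.1], [-0.0, 0.4]]
tS [ 0.4065 -0.3468 -0.2089] deg -12.0
[[-0.7, -0.1], [0.5, -0.7], [1.1, -0.7], [-0.5, 0.2], [-0.2, 0.3], [0.0, 0.8]]
tD [ 0.405  -0.3422 -0.2603] deg -14.9
[[-0.7, -0.9], [0.9, 0.9], [1.5, -0.5], [-0.2, -2.1], [-0.6, 0.5], [-0.4, 1.2]]
hex [0.4336 0.3293 0.    ] deg 0.0
[[0.5, -0.4], [0.2, -0.1]]
mount [0.6173 0.3195 0.    ] deg 0.0
[[0.4, -1.1], [0.1, -0.3]]
cam in tool [-0.0668 -0.1366  0.0007] axes [[-0.0008  0.9699  0.2436]
 [ 0.0007 -0.2436  0.9699]
 [ 1.      0.0009 -0.0005]]
[[ 0.925  -0.0009  0.38  ]
 [-0.38   -0.0015  0.925 ]
 [-0.0003 -1.     -0.0017]]
```

Emit:
play_rows([
  [1,0,0,0,0,0.0356,0],
  [1,0,0,0,0,0.0356,0],
  [1,0,0,0,0,0.0356,0],
  [1,0,0,0,0,0.0356,0],
  [1,0,0,0,0,0.0356,0],
  [1,0,0,0,0,0.0356,0],
  [1,0,0,0,0,0.0356,0],
  [1,0,0,0,0,0.0356,0],
  [1,0.4,0.02,0.045,0,0,0],
  [1,0.4,0.02,0.045,0,0,0],
  [1,0.4,0.02,0.045,0,0,0],
  [1,0.4,0.02,0.045,0,0,0],
])

```text
time: 1.15
position: [0.2999, 0.4281, 0.2392]
tool_rot: [0.567, -0.423, 0.423, -0.566]
ft_force: [0.9, -0.0, 0.7]
grip_width: 0.0869
```

Emit:
play_rows([
  [1,0.4,0.02,0.045,0,0,0],
  [1,0.4,0.02,0.045,0,0,0],
  [1,0.4,0.02,0.045,0,0,0],
  [1,0.4,0.02,0.045,0,0,0],
  [1,0.4,0.02,0.045,0,0,0],
  [1,0.4,0.02,0.045,0,0,0],
  [1,0.4,0.02,0.045,0,0,0],
  [1,0.4,0.02,0.045,0,0,0],
  [1,0.4,0.02,0.045,0,0,0],
  [1,0.4,0.02,0.045,0,0,0],
  [1,0.4,0.02,0.045,0,0,0],
  [1,0.4,0.02,0.045,0,0,0],
])

```text
time: 2.15
position: [0.4875, -0.0175, 0.2154]
tool_rot: [-0.566, 0.424, -0.424, 0.566]
ft_force: [-0.1, -0.2, -0.8]
grip_width: 0.0871
```

```bash
cat > snap.py <<'E'
import sys,pickle
from h import *
n=sys.argv[1]; p=eyes.camera_params("wrist"); o=robot.get_obs(); im=eyes.camera("wrist")
pickle.dump((p,o),open(f"pics/{n}.pkl","wb")); cv2.imwrite(f"pics/{n}.png",im[:,:,::-1])
np.set_printoptions(precision=4,suppress=True)
T=R.from_quat(o["tool_rot"]).as_matrix();print(o["time"],o["position"],"xyaw",np.degrees(np.arctan2(T[1,0],T[0,0])).round(2),"tilt",T[2].round(3))
E
python3 snap.py w1
```

```text
2.15 [ 0.4875 -0.0175  0.2154] xyaw -73.63 tilt [-0. -1. -0.]
```

View pics/w1.png

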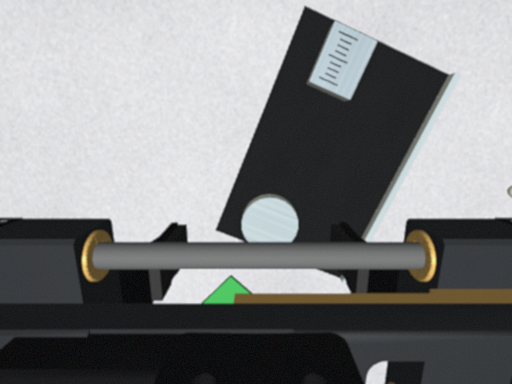

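Emit:
play_rows([
  [1,0.4,0.02,0.045,0,0,0],
  [1,0.4,0.02,0.045,0,0,0],
  [1,0.4,0.02,0.045,0,0,0],
  [1,0.4,0.02,0.045,0,0,0],
  [1,0.4,0.02,0.045,0,0,0],
  [1,0.4,0.02,0.045,0,0,0],
  [1,0.4,0.02,0.045,0,0,0],
  [1,0.3,0.02,0.045,0,0,0],
  [1,0,0,0,0,0,0],
  [1,0,0,0,0,0,0],
])

```text
time: 3.03
position: [0.6092, -0.304, 0.1985]
tool_rot: [-0.566, 0.425, -0.424, 0.566]
ft_force: [-1.0, 0.7, 0.5]
grip_width: 0.0868
```

```bash
python3 snap.py w2
```

```text
3.0333 [ 0.6092 -0.304   0.1985] xyaw -73.73 tilt [-0.001 -1.    -0.001]
```

View pics/w2.png

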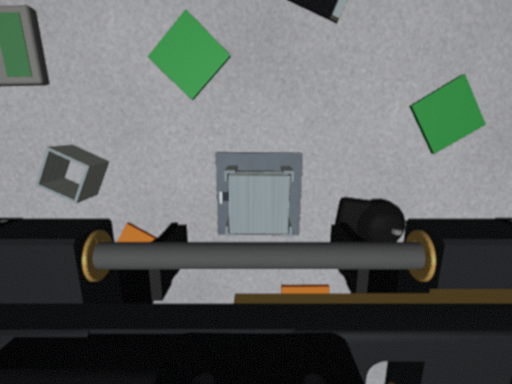

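```bash
cat > crop.py <<'E'
import sys,cv2
n,x0,y0,x1,y1,k=sys.argv[1],*map(int,sys.argv[2:7])
a=cv2.imread(f"pics/{n}.png")[y0:y1,x0:x1]
a=cv2.resize(a,None,fx=k,fy=k,interpolation=cv2.INTER_CUBIC)
for x in range((x0+9)//10*10,x1,10):
    X=int((x-x0+.5)*k);cv2.line(a,(X,0),(X,6),(0,0,255),1);cv2.putText(a,str(x),(X,18),0,.35,(0,0,255),1)
for y in range((y0+9)//10*10,y1,10):
    Y=int((y-y0+.5)*k);cv2.line(a,(0,Y),(6,Y),(0,0,255),1);cv2.putText(a,str(y),(8,Y+4),0,.35,(0,0,255),1)
cv2.imwrite(f"pics/{sys.argv[7]}.png",a)
E
python3 crop.py w2 200 140 320 245 6 c2; python3 crop.py w1 210 0 460 250 3 c1; python3 crop.py w2 30 135 120 215 7 c2t
```

```text
(no output)
```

View pics/c2.png

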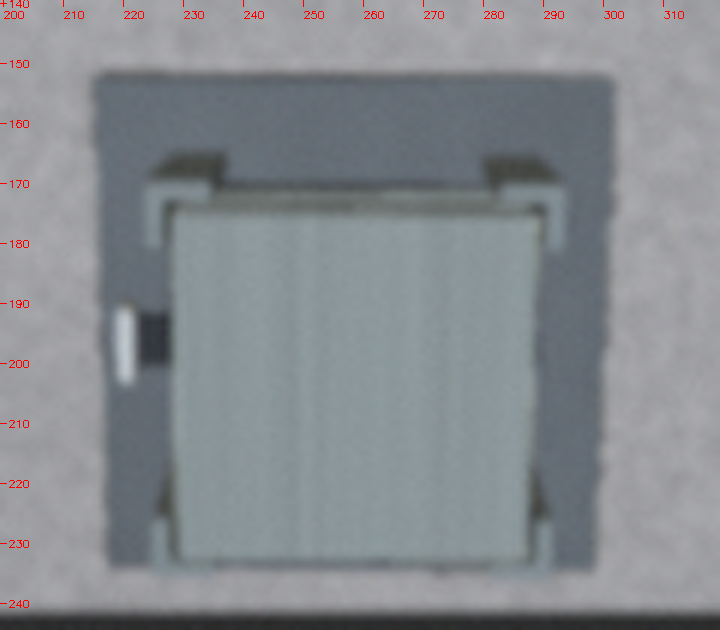

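View pics/c1.png

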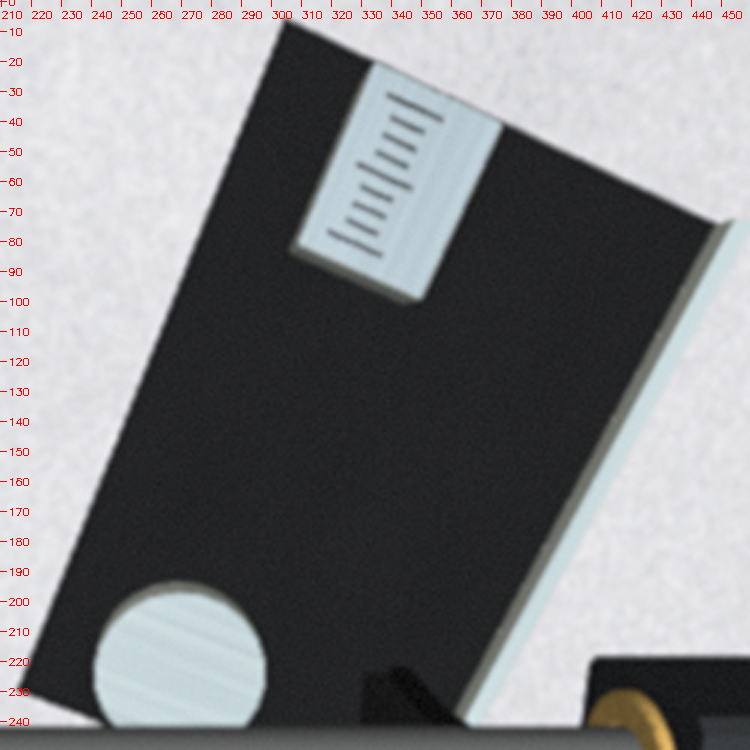

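View pics/c2t.png

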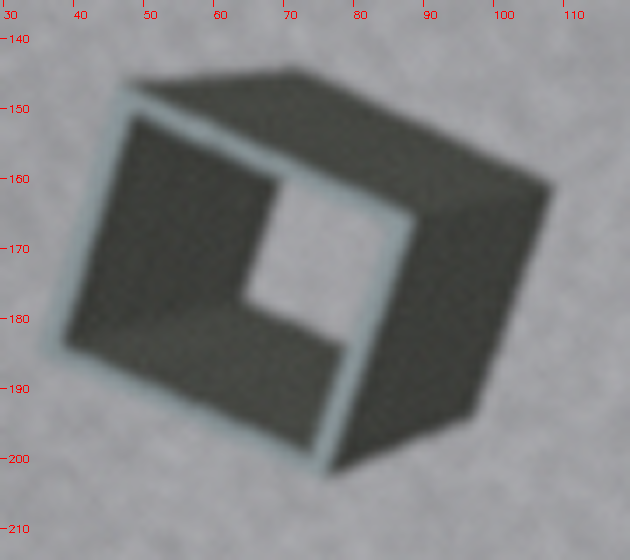

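```bash
cat > f2.py <<'E'
from h import *
import pickle
np.set_printoptions(precision=4,suppress=True)
def go(name,l,x0):
    s,r=fit(l,x0); print(name,s,np.degrees(s[2]).round(2)); print(r.tolist())
w1=pickle.load(open("pics/w1.pkl","rb"))[0];w2=pickle.load(open("pics/w2.pkl","rb"))[0]
h=.031;k=.05;z=.054
go("plate",[(w2,(-h,h,z),(228.2,174.8)),(w2,(h,h,z),(289.7,174.8)),(w2,(-h,-h,z),(229,232.8)),(w2,(h,-h,z),(287.8,232.8))],[.615,-.315,.29])
z=.01
go("base",[(w2,(-k,k,z),(215.4,152)),(w2,(k,k,z),(301.7,152.3)),(w2,(-k,-k,z),(217.9,234.2)),(w2,(k,-k,z),(298.7,234.5))],[.615,-.315,.29])
a,b=.095,.14;z=.003
go("mat",[(w1,(-a,b,z),(304.5,6.2)),(w1,(.086,b,z),(449.5,74.5)),(w1,(-a,-b,z),(216.2,229.5)),(w1,(.086,b,.015),(454.5,72.8)),
(w1,(-.06,.132,.023),(334.2,20.2)),(w1,(-.01,.132,.023),(377.2,41.2)),(w1,(-.01,.068,.023),(349.8,99.5)),(w1,(-.06,.068,.023),(308.5,80.5)),(w1,(-.035,-.1,.023),(269.3,226.2))],[.56,.034,-.11])
h=.0225;z=.042
go("tube",[(w2,(-h,h,z),(47.4,146.6)),(w2,(h,h,z),(88.5,164.9)),(w2,(h,-h,z),(76.4,202.4)),(w2,(-h,-h,z),(35.9,183.8)),
(w2,(-h,h,0),(71.9,144.2)),(w2,(h,h,0),(108.5,160.9)),(w2,(h,-h,0),(97.4,193.8))],[.405,-.345,-.2])
print(pj(0,[[.6092,-.304,.17]],w2))
E
python3 f2.py
```

```text
plate [ 0.612  -0.3133  0.2802] 16.06
[[-0.4, -0.3], [0.1, 0.0], [0.1, 0.0], [0.1, 0.3]]
base [ 0.6117 -0.3135  0.2814] 16.13
[[-0.9, -0.2], [0.9, -0.2], [-0.6, 0.3], [0.5, 0.3]]
mat [ 0.5596  0.0342 -0.1054] -6.04
[[-0.3, -0.6], [-1.3, -0.2], [-1.7, 1.1], [0.8, -0.5], [0.6, 0.2], [0.4, -0.4], [0.1, 0.7], [0.1, 1.2], [0.0, -0.6]]
tube [ 0.4064 -0.3438 -0.162 ] -9.28
[[-1.2, -0.7], [0.3, 0.1], [-0.2, 0.5], [-1.1, 1.2], [0.6, -0.5], [1.0, -0.4], [0.4, 0.2]]
[[258.5757 238.5067]]
```

Emit:
play_rows([
  [1,0,0,0,0,0.0385,0],
  [1,0,0,0,0,0.0385,0],
  [1,0,0,0,0,0.0385,0],
  [1,0,0,0,0,0.0385,0],
  [1,0,0,0,0,0.0385,0],
  [1,0,0,0,0,0.0385,0],
  [1,0,0,0,0,0.0385,0],
  [1,0,0,0,0,0.0385,0],
  [1,0,0,0,0,0.0385,0],
  [1,0,0,0,0,0.0385,0],
  [1,0,0,0,0,0.0385,0],
  [1,0,0,0,0,0.0385,0],
])

```text
time: 4.08
position: [0.6086, -0.3, 0.1997]
tool_rot: [-0.141, 0.693, -0.692, 0.141]
ft_force: [-0.2, -0.3, -0.0]
grip_width: 0.0869
```

Emit:
play_rows([
  [1,0,0,0,0,0.0385,0],
  [1,0,0.25,0.097,0,0,0],
  [1,0,0.25,0,0,0,0],
  [1,0,0.25,0,0,0,0],
  [1,0,0.1,0,0,0,0],
  [1,0,0,0,0,0,0],
  [1,0,0,0,0,0,0],
])

```text
time: 4.67
position: [0.6119, -0.3107, 0.1147]
tool_rot: [-0.101, 0.7, -0.7, 0.1]
ft_force: [0.5, -0.5, 0.6]
grip_width: 0.0872
```

```bash
python3 snap.py w3
```

```text
4.6667 [ 0.6119 -0.3107  0.1147] xyaw -163.62 tilt [ 0.001 -1.    -0.001]
```

View pics/w3.png

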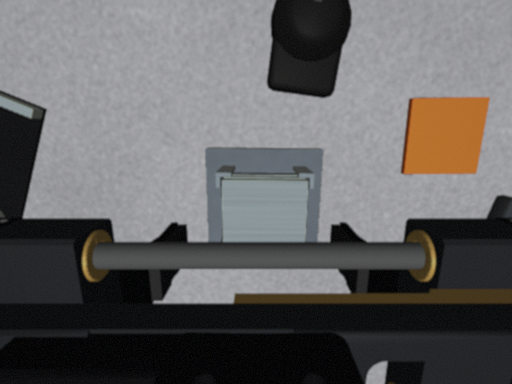

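Emit:
play_rows([
  [1,0,0.1,0.026,0,0.001,0],
  [1,0,0.1,0,0,0,0],
  [1,0,0.1,0,0,0,0],
  [1,0,0.1,0,0,0,0],
  [1,0,0,0,0,0,0],
  [1,0,0,0,0,0,0],
  [1,0,0,0,0,0,0],
])

```text
time: 5.3
position: [0.6128, -0.3146, 0.0743]
tool_rot: [-0.099, 0.7, -0.7, 0.099]
ft_force: [0.4, 0.1, -0.0]
grip_width: 0.0869
```

Emit:
play_rows([
  [1,0,0.046,0,0,0,0],
  [1,0,0,0,0,0,0],
  [0.6,0,0,0,0,0,0],
  [0.6,0,0,0,0,0,0],
  [0.5,0,0,0,0,0,0],
  [0.5,0,0,0,0,0,0],
  [0.5,0,0,0,0,0,0],
  [0.5,0,0,0,0,0,0],
  [0.5,0,0,0,0,0,0],
], grip_force=25)

```text
time: 6.05
position: [0.6128, -0.3146, 0.0701]
tool_rot: [0.099, -0.7, 0.7, -0.099]
ft_force: [0.1, 0.4, 0.4]
grip_width: 0.0619
```

Emit:
play_rows([
  [0.5,0,-0.05,0,0,0,0],
  [0.5,0,-0.05,0,0,0,0],
  [0.5,0,-0.1,0,0,0,0],
  [0.5,0,-0.1,0,0,0,0],
  [0.5,0,-0.1,0,0,0,0],
  [0.5,0,-0.2,0,0,0,0],
  [0.5,0,-0.2,0,0,0,0],
  [0.5,0,-0.2,0,0,0,0],
])

```text
time: 6.72
position: [0.6128, -0.3145, 0.1718]
tool_rot: [0.099, -0.7, 0.7, -0.099]
ft_force: [1.7, -0.1, 0.1]
grip_width: 0.0617
```

```bash
python3 - <<'E'
from h import *
cv2.imwrite("pics/sc2.png",cv2.resize(eyes.camera("scene")[170:280,80:220,::-1],None,fx=5,fy=5,interpolation=cv2.INTER_CUBIC))
E
python3 snap.py w4
```

```text
6.7667 [ 0.6151 -0.316   0.1769] xyaw -163.86 tilt [-0.006 -1.     0.007]
```

View pics/sc2.png

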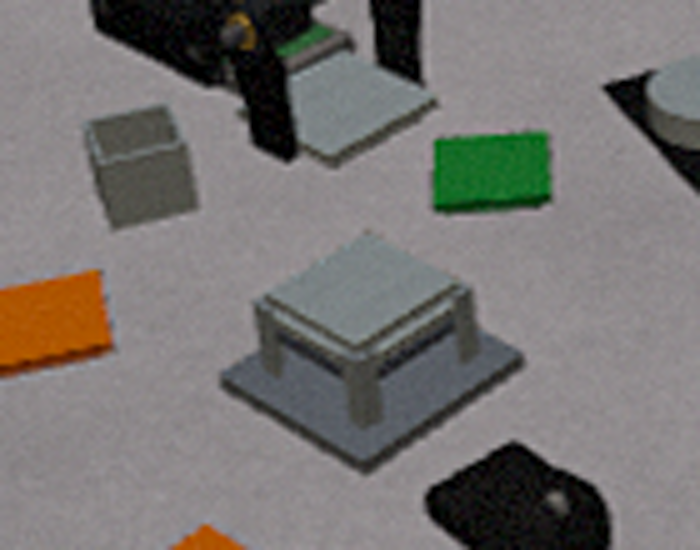

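View pics/w4.png

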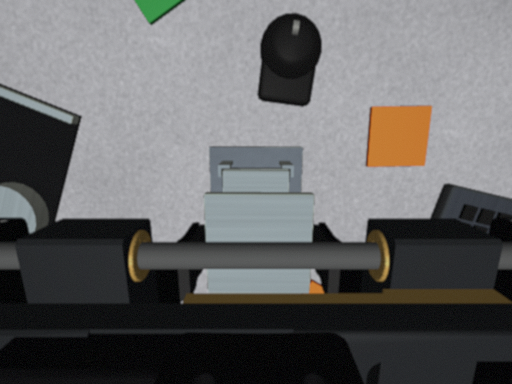

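Emit:
play_rows([
  [0.5,0,0,0,0,-0.0376,0],
  [0.5,0,0,0,0,-0.0376,0],
  [0.5,0,0,0,0,-0.0376,0],
  [0.5,0,0,0,0,-0.0376,0],
  [0.5,0,0,0,0,-0.0376,0],
  [0.5,0,0,0,0,-0.0376,0],
  [0.5,0,0,0,0,-0.0376,0],
  [0.5,0,0,0,0,-0.0376,0],
  [0.5,0,0,0,0,-0.0376,0],
  [0.5,0,0,0,0,-0.0376,0],
])

```text
time: 7.65
position: [0.6122, -0.3142, 0.1689]
tool_rot: [-0.474, 0.525, -0.524, 0.474]
ft_force: [0.3, -0.3, -0.2]
grip_width: 0.0618
```

Emit:
play_rows([
  [0.5,-0.2,0,-0.07,0,0,0],
  [0.5,-0.35,0,-0.13,0,0,0],
  [0.5,-0.35,0,-0.13,0,0,0],
  [0.5,-0.35,0,-0.13,0,0,0],
  [0.5,-0.35,0,-0.13,0,0,0],
  [0.5,-0.35,0,-0.13,0,0,0],
  [0.5,-0.35,0,-0.13,0,0,0],
  [0.5,-0.35,0.2,-0.13,0,0,0],
  [0.5,-0.35,0.2,-0.13,0,0,0],
  [0.5,-0.3,0.2,-0.1,0,0,0],
  [0.5,-0.1,0,-0.02,0,0,0],
  [0.5,0,0,0,0,0,0],
])

```text
time: 8.65
position: [0.5252, 0.0382, 0.1093]
tool_rot: [-0.474, 0.527, -0.524, 0.472]
ft_force: [-0.5, -1.1, -1.2]
grip_width: 0.0612
```

```bash
python3 snap.py w5; python3 crop.py w5 150 100 400 330 3 c5
```

```text
8.65 [0.5252 0.0382 0.1093] xyaw -95.95 tilt [-0.    -1.    -0.005]
```

View pics/w5.png

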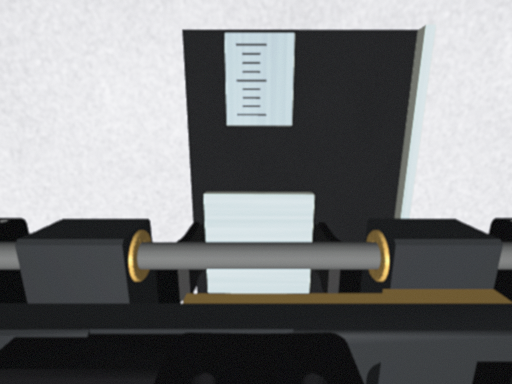

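```bash
python3 - <<'E'
from h import *; import pickle
np.set_printoptions(precision=4,suppress=True)
p,o=pickle.load(open("pics/w5.pkl","rb"));T=R.from_quat(o["tool_rot"]).as_matrix()
for u,v in((204,193),(314,193)): print(T.T@(bp(0,u,v,.0938,p)-o["position"]))
a,b=.095,.14
print(fit([(p,(-a,b,.003),(183,30)),(p,(.086,b,.003),(418,30)),(p,(-.06,.132,.023),(224.5,33)),(p,(-.01,.132,.023),(294,33)),(p,(-.01,.068,.023),(293,125.5)),(p,(-.06,.068,.023),(226.5,125.5))],[.56,.034,-.106]))
E
```

```text
[-0.0318  0.0157 -0.0304]
[-0.0319  0.0154  0.0302]
(array([ 0.5601,  0.0343, -0.1051]), array([[-1.1, -0.4],
       [-0.2, -0.3],
       [ 0.1, -0.2],
       [ 1.4, -0.2],
       [-0.5,  0.8],
       [ 0.4,  0.7]]))
```

Emit:
play_rows([
  [0.5,0,0.15,0,0,0,0],
  [0.5,0,0.2,0,0,0,0],
  [0.5,0,0.2,0,0,0,0],
  [0.5,0,0.1,0,0,0,0],
  [0.5,0,0.05,0,0,0,0],
  [0.5,0,0,0,0,0,0],
  [0.5,0,0,0,0,0,0],
])

```text
time: 9.28
position: [0.5283, 0.0347, 0.0411]
tool_rot: [0.472, -0.526, 0.527, -0.472]
ft_force: [-0.2, -0.1, -1.5]
grip_width: 0.0617
```

Emit:
play_rows([
  [0.5,0,0.03,0,0,0,0],
  [0.5,0,0.03,0,0,0,0],
  [0.5,0,0,0,0,0,0],
  [0.5,0,0,0,0,0,0],
])

```text
time: 9.62
position: [0.5276, 0.0356, 0.0348]
tool_rot: [0.472, -0.526, 0.526, -0.472]
ft_force: [0.2, -0.3, -1.2]
grip_width: 0.0619
```

Emit:
play_rows([
  [0.5,-0.021,0,-0.028,0,0,0],
  [0.5,0,0.02,0,0,0,0],
  [0.5,0,0.01,0,0,0,0],
  [0.5,0,0.01,0,0,0,0],
  [0.5,0,0,0,0,0,0],
])

```text
time: 10.03
position: [0.5247, 0.0382, 0.0311]
tool_rot: [-0.472, 0.526, -0.526, 0.472]
ft_force: [-1.7, 1.2, 4.2]
grip_width: 0.0617
```

Contact is 4 N at the expected height. I'll release and rise.

Emit:
play_rows([
  [0.5,0,0.005,0,0,0,0],
  [0.8,0,0,0,0,0,0],
  [0.8,0,0,0,0,0,0],
  [0.8,0,0,0,0,0,0],
  [0.85,0,-0.1,0,0,0,0],
  [0.9,0,-0.2,0,0,0,0],
  [1,0,-0.3,0,0,0,0],
  [1,0,-0.4,0,0,0,0],
  [1,0,-0.4,0,0,0,0],
  [1,0,-0.4,0,0,0,0],
])

```text
time: 10.87
position: [0.5242, 0.038, 0.2122]
tool_rot: [-0.472, 0.526, -0.526, 0.472]
ft_force: [1.1, -0.3, -0.0]
grip_width: 0.086
```

```bash
python3 snap.py w6; python3 crop.py w6 170 30 430 245 3 c6
```

```text
10.8667 [0.5242 0.038  0.2122] xyaw -96.19 tilt [-0.    -1.    -0.001]
```

View pics/c6.png

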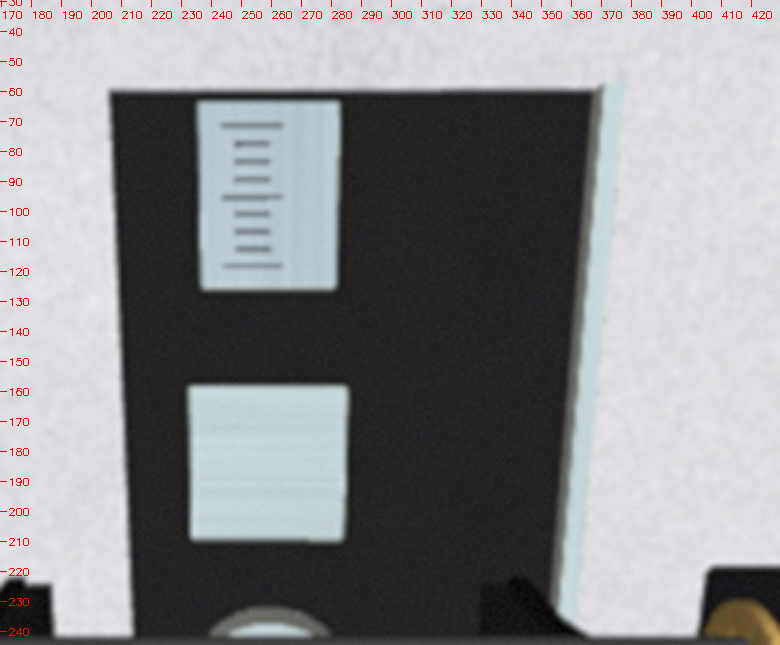

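```bash
python3 - <<'E'
from h import *; import pickle
np.set_printoptions(precision=4,suppress=True)
p,o=pickle.load(open("pics/w6.pkl","rb"))
a,b=.095,.14
g=lambda X,Y:(X/3+169.5,Y/3+29.5)
m,r=fit([(p,(-a,b,.003),g(110,92)),(p,(.086,b,.003),g(597,90)),(p,(-.06,.132,.023),g(197,101)),(p,(-.01,.132,.023),g(341,101)),(p,(-.01,.068,.023),g(338,290)),(p,(-.06,.068,.023),g(200,290))],[.56,.034,-.106]);print(m,r.tolist())
h=.031
s,r=fit([(p,(-h,h,.015),g(188,385)),(p,(h,h,.015),g(348,385)),(p,(h,-h,.015),g(343,542)),(p,(-h,-h,.015),g(191,541))],[.525,.038,-.106]);print(s,r.tolist())
d=s[:2]-m[:2];c,sn=np.cos(m[2]),np.sin(m[2]);print(c*d[0]+sn*d[1],-sn*d[0]+c*d[1])
E
```

```text
[ 0.5598  0.0346 -0.1064] [[-0.3, -0.5], [-0.9, 0.0], [0.7, 0.4], [-0.0, 0.3], [-0.2, -0.2], [0.9, -0.2]]
[ 0.524   0.0386 -0.1122] [[0.2, 0.5], [-0.2, 0.8], [0.0, -0.8], [0.1, -0.7]]
-0.03596204748286289 0.00015504115314135362
```

Emit:
play_rows([
  [1,-0.3,0,0.07,0,0,0],
  [1,-0.4,0,0.09,0,0,0],
  [1,-0.4,0,0.09,0,0,0],
  [1,-0.4,0,0.09,0,0,0],
  [1,-0.4,0,0.09,0,0,0],
  [1,-0.4,0,0.09,0,0,0],
  [1,-0.3,0,0.09,0,0,0],
  [1,0,0,0,0,0,0],
  [1,0,0,0,0,0,0],
])

```text
time: 11.67
position: [0.6132, 0.2915, 0.2098]
tool_rot: [0.473, -0.525, 0.526, -0.473]
ft_force: [-0.8, -0.0, -0.7]
grip_width: 0.087
```

```bash
python3 snap.py w7; python3 crop.py w7 190 120 330 245 5 c7
```

```text
11.6667 [0.6132 0.2915 0.2098] xyaw -96.01 tilt [ 0. -1. -0.]
```

View pics/w7.png

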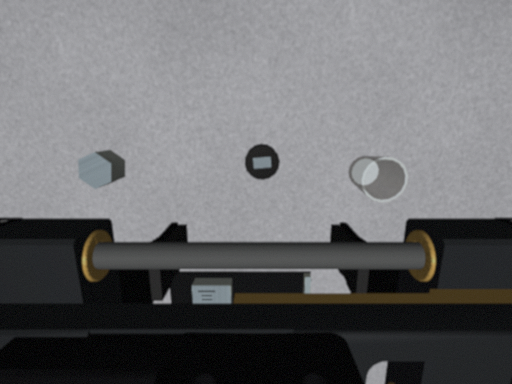

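View pics/c7.png

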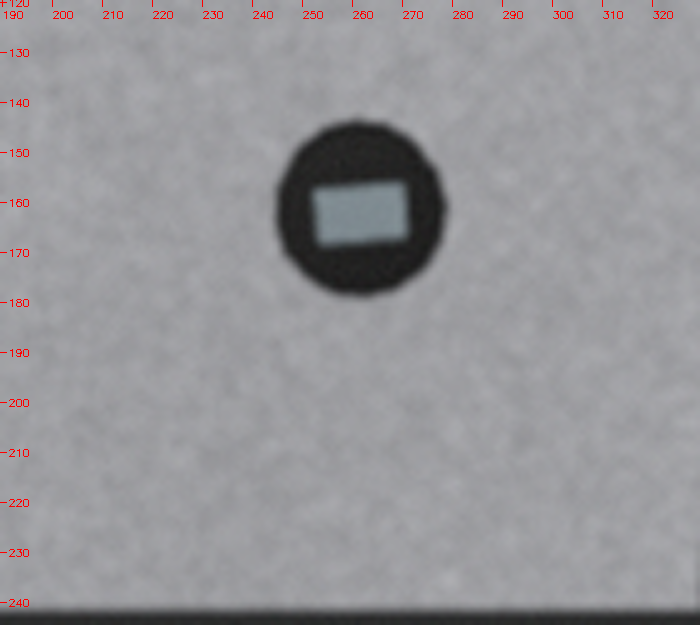

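```bash
python3 - <<'E'
from h import *; import pickle
np.set_printoptions(precision=4,suppress=True)
p,o=pickle.load(open("pics/w7.pkl","rb"));T=R.from_quat(o["tool_rot"]).as_matrix()
X=bp(0,261.9,162,.024,p);print(X,T.T@(X-o["position"]))
E
python3 crop.py w7 70 140 135 200 10 c7h
```

```text
[0.6198 0.3196 0.024 ] [-0.0287  0.1858  0.0035]
```

View pics/c7h.png

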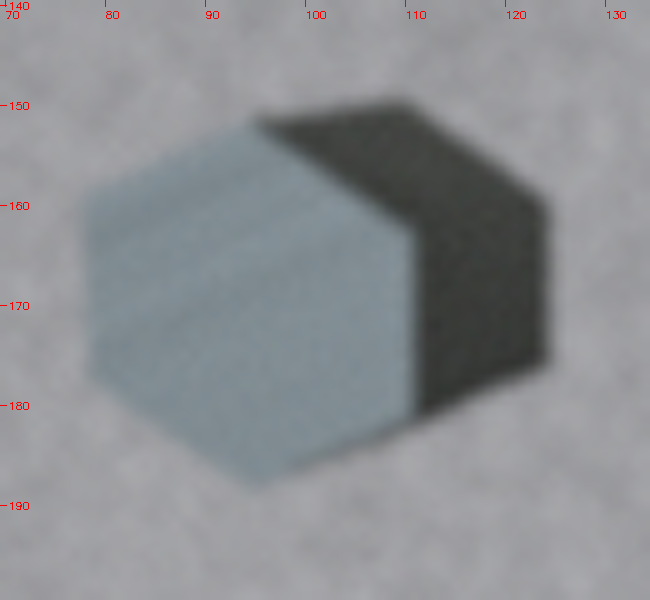

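Emit:
play_rows([
  [1,-0.287,0.1,0.035,0,0,0],
  [1,0,0.3,0,0,0,0],
  [1,0,0.4,0,0,0,0],
  [1,0,0.4,0,0,0,0],
  [1,0,0.3,0,0,0,0],
  [1,0,0.15,0,0,0,0],
  [1,0,0.05,0,0,0,0],
  [1,0,0,0,0,0,0],
  [1,0,0,0,0,0,0],
])

```text
time: 12.47
position: [0.6215, 0.3178, 0.0419]
tool_rot: [0.471, -0.526, 0.527, -0.473]
ft_force: [0.3, -0.0, -0.4]
grip_width: 0.0872
```

```bash
python3 snap.py w8
```

```text
12.4667 [0.6215 0.3178 0.0419] xyaw -96.24 tilt [-0.001 -1.     0.003]
```

View pics/w8.png

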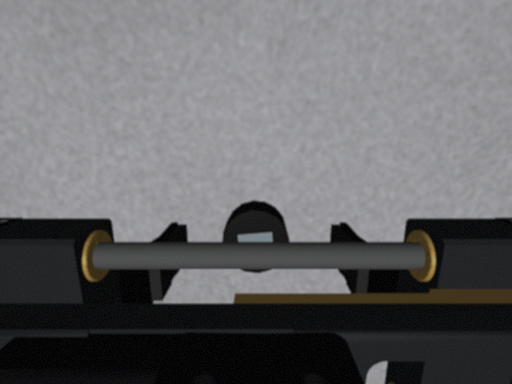

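Emit:
play_rows([
  [1,-0.018,0.06,-0.017,0,0,0],
  [1,0,0.06,0,0,0,0],
  [1,0,0,0,0,0,0],
  [0.7,0,0,0,0,0,0],
  [0.55,0,0,0,0,0,0],
  [0.5,0,0,0,0,0,0],
  [0.35,0,0,0,0,0,0],
  [0.35,0,0,0,0,0,0],
  [0.35,0,0,0,0,0,0],
  [0.35,0,0,0,0,0,0],
], grip_force=15)

```text
time: 13.35
position: [0.6187, 0.32, 0.0282]
tool_rot: [0.472, -0.526, 0.526, -0.472]
ft_force: [-0.6, -0.6, -0.4]
grip_width: 0.0481
```

Emit:
play_rows([
  [0.35,0,0,0,0,0,0],
  [0.35,0,0,0,0,0,0],
  [0.35,0,0,0,0,0,0],
  [0.35,0,0,0,0,0,0],
])

```text
time: 13.68
position: [0.6187, 0.32, 0.0281]
tool_rot: [0.472, -0.526, 0.526, -0.472]
ft_force: [-0.0, 0.2, -0.1]
grip_width: 0.0399
```

Emit:
play_rows([
  [0.35,0,-0.05,0,0,0,0],
  [0.35,0,-0.15,0,0,0,0],
  [0.35,0,-0.2,0,0,0,0],
  [0.35,0,-0.2,0,0,0,0],
  [0.35,0.2,-0.1,-0.04,0,0,0],
  [0.35,0.35,0,-0.08,0,0,0],
  [0.35,0.4,0,-0.09,0,0,0],
  [0.35,0.4,0,-0.09,0,0,0],
  [0.35,0.4,0,-0.09,0,0,0],
  [0.35,0.4,0,-0.09,0,0,0],
  [0.35,0.4,0,-0.09,0,0,0],
  [0.35,0.25,0,-0.06,0,0,0],
])

```text
time: 14.68
position: [0.5247, 0.0456, 0.0995]
tool_rot: [0.472, -0.526, 0.527, -0.472]
ft_force: [0.2, -0.9, -0.7]
grip_width: 0.0395
```

Emit:
play_rows([
  [0.35,0.1,0.1,-0.01,0,0,0],
  [0.35,0,0.2,0,0,0,0],
  [0.35,0,0.1,0,0,0,0],
  [0.35,0,0,0,0,0,0],
  [0.35,0,0,0,0,0,0],
  [0.35,0,0,0,0,0,0],
])

```text
time: 15.18
position: [0.5244, 0.0391, 0.0588]
tool_rot: [0.472, -0.526, 0.526, -0.473]
ft_force: [0.6, -1.1, -1.4]
grip_width: 0.0396
```

```bash
python3 snap.py w9
```

```text
15.1833 [0.5244 0.0391 0.0588] xyaw -96.12 tilt [ 0.    -1.     0.001]
```

View pics/w9.png

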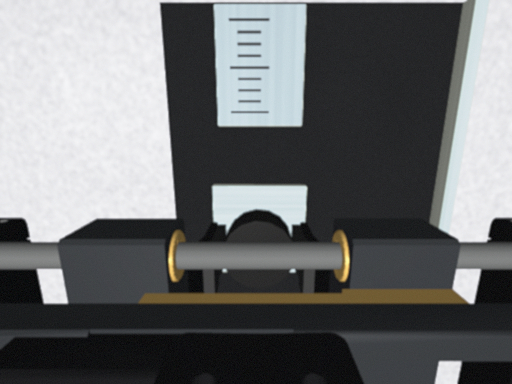

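Emit:
play_rows([
  [0.35,0.005,0.06,0,0,0,0],
  [0.35,0,0.04,0,0,0,0],
  [0.35,0,0.03,0,0,0,0],
  [0.35,0,0.02,0,0,0,0],
  [0.35,0,0,0,0,0,0],
  [0.35,0,0,0,0,0,0],
])

```text
time: 15.73
position: [0.5236, 0.0382, 0.043]
tool_rot: [-0.472, 0.526, -0.526, 0.472]
ft_force: [-0.5, 0.5, 0.2]
grip_width: 0.0396
```

Emit:
play_rows([
  [0.35,0,0.007,0,0,0,0],
  [0.35,0,0,0,0,0,0],
])

```text
time: 15.9
position: [0.5236, 0.0381, 0.0429]
tool_rot: [-0.472, 0.526, -0.526, 0.472]
ft_force: [-0.8, 0.1, 5.5]
grip_width: 0.0393
```

Emit:
play_rows([
  [0.55,0,0,0,0,0,0],
  [0.65,0,0,0,0,0,0],
  [0.7,0,0,0,0,0,0],
  [0.7,0,-0.02,0,0,0,0],
  [0.75,0,-0.1,0,0,0,0],
  [0.8,0,-0.2,0,0,0,0],
  [1,0,-0.3,0,0,0,0],
  [1,0,-0.4,0,0,0,0],
  [1,0,-0.4,0,0,0,0],
  [1,0,-0.2,0,0,0,0],
])

```text
time: 16.73
position: [0.5254, 0.0379, 0.2094]
tool_rot: [0.471, -0.524, 0.528, -0.474]
ft_force: [1.6, 0.1, 0.4]
grip_width: 0.0846
```

```bash
python3 snap.py w10; python3 crop.py w10 170 30 430 245 3 c10;  python3 - <<'E'
from h import *; import pickle
np.set_printoptions(precision=4,suppress=True)
p,o=pickle.load(open("pics/w7.pkl","rb"))
import itertools
V=[(95.2,151.5),(111.3,162.7),(111.3,181.3),(95,188.3),(78.7,177.2),(78.3,159.5)]
r=.018/np.cos(np.pi/6)
# image right = +x(yaw ~-6), up=+y ; vertices at 90,30,-30,-90,-150,150 deg in hex frame
L=[(p,(r*np.cos(np.radians(a)),r*np.sin(np.radians(a)),.034),v) for a,v in zip((90,30,-30,-90,-150,150),V)]
print(fit(L,[.434,.329,-.1]))
E
```

```text
16.7333 [0.5254 0.0379 0.2094] xyaw -96.18 tilt [ 0.    -1.     0.007]
(array([ 0.4349,  0.331 , -0.2322]), array([[-0.4, -0.1],
       [ 0.1,  0.3],
       [ 0. ,  0.1],
       [ 0.2,  0.1],
       [ 0.1,  0.2],
       [-0. , -0.7]]))
```

View pics/c10.png

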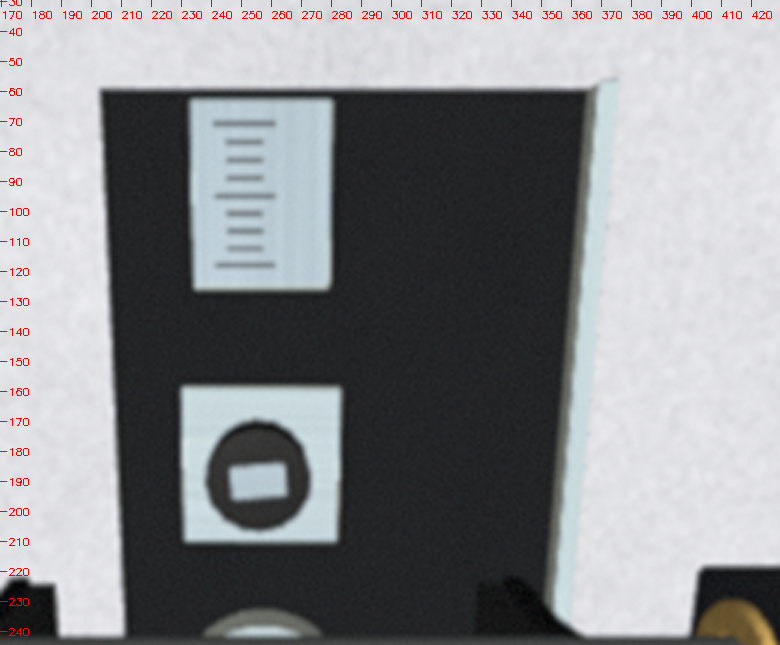

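Emit:
play_rows([
  [1,0,0,0,0,0.039,0],
  [1,-0.34,0,-0.22,0,0,0],
  [1,-0.34,0,-0.22,0,0,0],
  [1,-0.34,0,-0.22,0,0,0],
  [1,-0.34,0,-0.22,0,0,0],
  [1,-0.34,0,-0.22,0,0,0],
  [1,-0.34,0,-0.22,0,0,0],
  [1,-0.3,0,-0.22,0,0,0],
  [1,0,0,0,0,0,0],
  [1,0,0,0,0,0,0],
])

```text
time: 17.62
position: [0.4258, 0.3027, 0.2046]
tool_rot: [0.441, -0.553, 0.553, -0.44]
ft_force: [-0.7, -0.2, -0.2]
grip_width: 0.0873
```

```bash
python3 snap.py w11; python3 crop.py w11 210 130 310 245 6 c11
```

```text
17.6167 [0.4258 0.3027 0.2046] xyaw -102.94 tilt [ 0. -1.  0.]
```

View pics/c11.png

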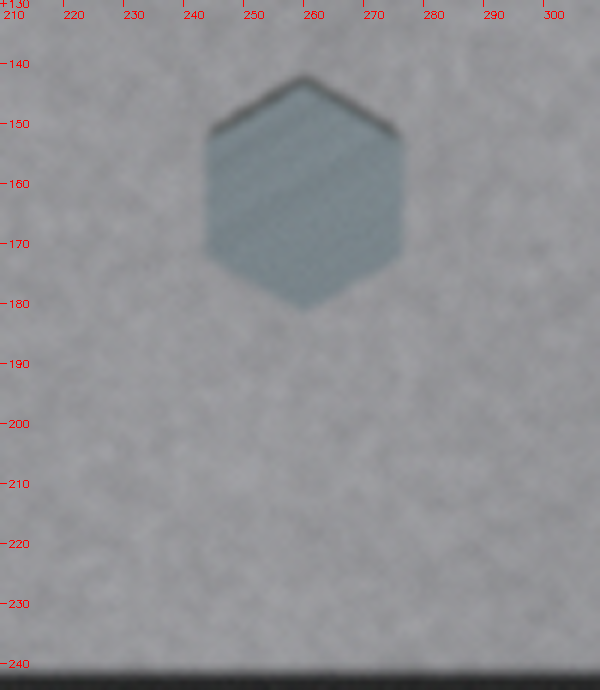

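```bash
python3 - <<'E'
from h import *; import pickle
p,o=pickle.load(open("pics/w11.pkl","rb"));T=R.from_quat(o["tool_rot"]).as_matrix()
X=bp(0,260.3,162.1,.034,p);print(X,T.T@(X-o["position"]))
E
```

```text
[0.4341267  0.33188457 0.034     ] [-0.03038358  0.17061999  0.00156609]
```

Emit:
play_rows([
  [1,-0.304,0.1,0.016,0,0,0],
  [1,0,0.3,0,0,0,0],
  [1,0,0.4,0,0,0,0],
  [1,0,0.4,0,0,0,0],
  [1,0,0.2,0,0,0,0],
  [1,0,0.1,0,0,0,0],
  [1,0,0,0,0,0,0],
  [1,0,0,0,0,0,0],
  [1,0,0,0,0,0,0],
])

```text
time: 18.42
position: [0.4373, 0.3303, 0.0559]
tool_rot: [0.438, -0.554, 0.555, -0.44]
ft_force: [-0.3, -0.2, 1.4]
grip_width: 0.0871
```

Emit:
play_rows([
  [1,-0.01,0.1,-0.033,0,0,0],
  [1,0,0.12,0,0,0,0],
  [1,0,0,0,0,0,0],
  [0.7,0,0,0,0,0,0],
  [0.55,0,0,0,0,0,0],
  [0.45,0,0,0,0,0,0],
  [0.3,0,0,0,0,0,0],
  [0.3,0,0,0,0,0,0],
  [0.3,0,0,0,0,0,0],
  [0.3,0,0,0,0,0,0],
  [0.3,0,0,0,0,0,0],
  [0.3,0,0,0,0,0,0],
], grip_force=40)

```text
time: 19.42
position: [0.4331, 0.3321, 0.0325]
tool_rot: [0.439, -0.554, 0.554, -0.44]
ft_force: [0.3, -1.2, -0.1]
grip_width: 0.0357
```

Emit:
play_rows([
  [0.3,0,0,0,0,0,0],
  [0.3,0,0,0,0,0,0],
  [0.3,0,0,0,0,0,0],
  [0.3,0,0,0,0,0,0],
])

```text
time: 19.75
position: [0.4332, 0.3321, 0.0325]
tool_rot: [0.439, -0.554, 0.554, -0.439]
ft_force: [1.7, -0.6, -0.1]
grip_width: 0.0357
```

Emit:
play_rows([
  [0.3,0,-0.1,0,0,0,0],
  [0.3,0,-0.3,0,0,0,0],
  [0.3,0,-0.4,0,0,0,0],
  [0.3,0,-0.4,0,0,0,0],
  [0.3,0,-0.2,0,0,0,0],
  [0.3,0.2,0,0.09,0,0,0],
  [0.3,0.36,0,0.165,0,0,0],
  [0.3,0.36,0,0.165,0,0,0],
  [0.3,0.36,0,0.165,0,0,0],
  [0.3,0.36,0,0.165,0,0,0],
  [0.3,0.36,0,0.165,0,0,0],
  [0.3,0.36,0,0.165,0,0,0],
])

```text
time: 20.75
position: [0.4827, 0.0761, 0.1725]
tool_rot: [-0.44, 0.555, -0.554, 0.439]
ft_force: [0.0, -0.3, -2.9]
grip_width: 0.0357
```

Emit:
play_rows([
  [0.3,0.36,0,0.165,0,0,0],
  [0.3,0.36,0,0.165,0,0,0],
  [0.3,0.36,0,0.165,0,0,0],
  [0.3,0.2,0.1,0.09,0,0,0],
  [0.3,0,0.3,0,0,0,0],
  [0.3,0,0.3,0,0,0,0],
  [0.3,0,0.2,0,0,0,0],
  [0.3,0,0,0,0,0,0],
  [0.3,0,0,0,0,0,0],
  [0.3,0,0,0,0,0,0],
])

```text
time: 21.58
position: [0.5121, -0.0602, 0.0833]
tool_rot: [0.439, -0.554, 0.554, -0.439]
ft_force: [-0.7, 0.6, -3.8]
grip_width: 0.0358
```

```bash
python3 snap.py w12
```

```text
21.5833 [ 0.5121 -0.0602  0.0833] xyaw -103.19 tilt [ 0.    -1.     0.001]
```

View pics/w12.png

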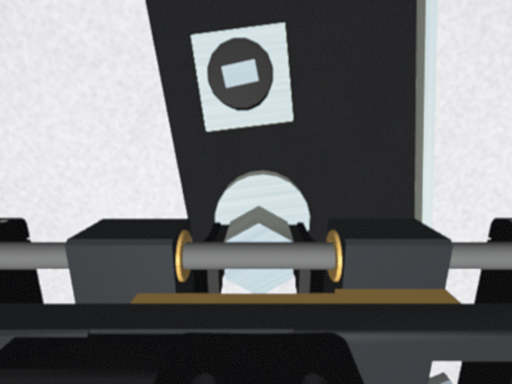

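```bash
python3 crop.py w12 200 160 330 245 6 c12; python3 - <<'E'
from h import *; import pickle
p,o=pickle.load(open("pics/w12.pkl","rb"));T=R.from_quat(o["tool_rot"]).as_matrix()
X=bp(0,262.5,176,.023,p);d=T.T@(X-o["position"]);print(X,d)
th=np.linspace(0,2*np.pi,200)
c=pj(0,np.c_[.5144+.035*np.cos(th),-.0613+.035*np.sin(th),th*0+.023],p)
print(c.min(0),c.max(0))
E
```

```text
[ 0.52212162 -0.027955    0.023     ] [-0.03371876  0.06031817  0.00235082]
[214.52061935 174.91541329] [310.32265054 265.94508107]
```

View pics/c12.png

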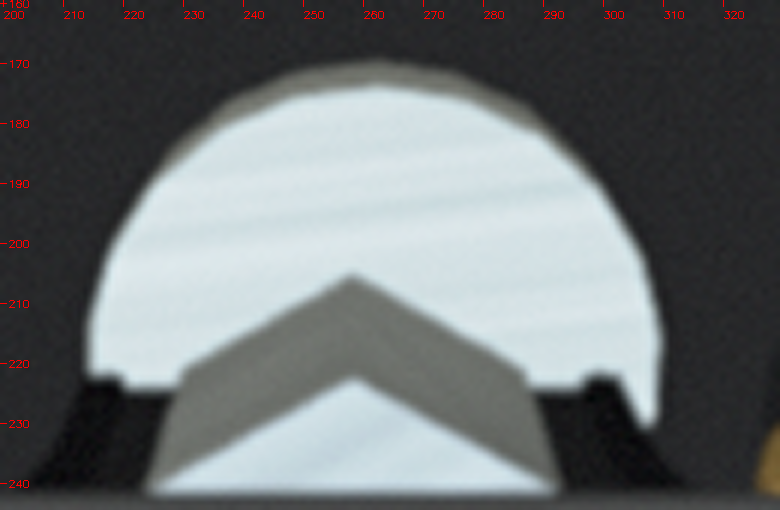

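Emit:
play_rows([
  [0.3,0.006,0.1,0.024,0,0,0],
  [0.3,0,0.1,0,0,0,0],
  [0.3,0,0.04,0,0,0,0],
  [0.3,0,0.02,0,0,0,0],
  [0.3,0,0.01,0,0,0,0],
  [0.3,0,0,0,0,0,0],
  [0.3,0,0,0,0,0,0],
])

```text
time: 22.22
position: [0.5136, -0.0613, 0.0555]
tool_rot: [-0.439, 0.554, -0.554, 0.439]
ft_force: [-0.9, 0.9, -1.4]
grip_width: 0.0357
```

Emit:
play_rows([
  [0.3,0,0.008,0,0,0,0],
  [0.3,0,0,0,0,0,0],
])

```text
time: 22.38
position: [0.5135, -0.0613, 0.0555]
tool_rot: [-0.439, 0.554, -0.554, 0.439]
ft_force: [-3.2, 0.3, 5.4]
grip_width: 0.0358
```

Emit:
play_rows([
  [0.5,0,0,0,0,0,0],
  [0.6,0,0,0,0,0,0],
  [0.65,0,0,0,0,0,0],
  [0.65,0,-0.02,0,0,0,0],
  [0.7,0,-0.1,0,0,0,0],
  [0.8,0,-0.2,0,0,0,0],
  [1,0,-0.3,0,0,0,0],
  [1,0,-0.4,0,0,0,0],
  [1,0,-0.4,0,0,0,0],
  [1,0,-0.2,0,0,0,0],
])

```text
time: 23.22
position: [0.5157, -0.062, 0.2217]
tool_rot: [0.438, -0.552, 0.556, -0.441]
ft_force: [0.4, -0.3, 0.9]
grip_width: 0.0839
```

Emit:
play_rows([
  [1,0,0,0,0,0.0395,0],
  [1,0,0,0,0,0.0395,0],
  [1,0,0,0,0,0.0395,0],
  [1,0,0,0,0,0.0395,0],
  [1,0,0,0,0,0.0395,0],
  [1,0,0,0,0,0.0395,0],
  [1,0,0,0,0,0.0395,0],
  [1,0,0,0,0,0.0395,0],
  [1,0,0,0,0,0.0395,0],
  [1,0,0,0,0,0.0395,0],
  [1,0,0,0,0,0.0395,0],
  [1,0,0,0,0,0.0395,0],
])

```text
time: 24.22
position: [0.5137, -0.0615, 0.2173]
tool_rot: [-0.055, -0.705, 0.705, 0.055]
ft_force: [0.6, 0.5, 0.8]
grip_width: 0.0872
```

Emit:
play_rows([
  [1,0.12,0,0.37,0,0,0],
  [1,0.12,0,0.37,0,0,0],
  [1,0.12,0,0.37,0,0,0],
  [1,0.12,0,0.37,0,0,0],
  [1,0.12,0,0.37,0,0,0],
  [1,0.12,0,0.37,0,0,0],
  [1,0.12,0,0.37,0,0,0],
  [1,0.12,0,0.37,0,0,0],
  [1,0,0,0,0,0,0],
  [1,0,0,0,0,0,0],
])

```text
time: 25.05
position: [0.3741, -0.342, 0.2172]
tool_rot: [-0.054, -0.705, 0.705, 0.054]
ft_force: [-0.3, 0.1, 0.1]
grip_width: 0.0868
```

```bash
python3 snap.py w13; python3 crop.py w13 200 130 330 245 6 c13
```

```text
25.05 [ 0.3741 -0.342   0.2172] xyaw 171.21 tilt [-0.001 -1.     0.001]
```

View pics/c13.png

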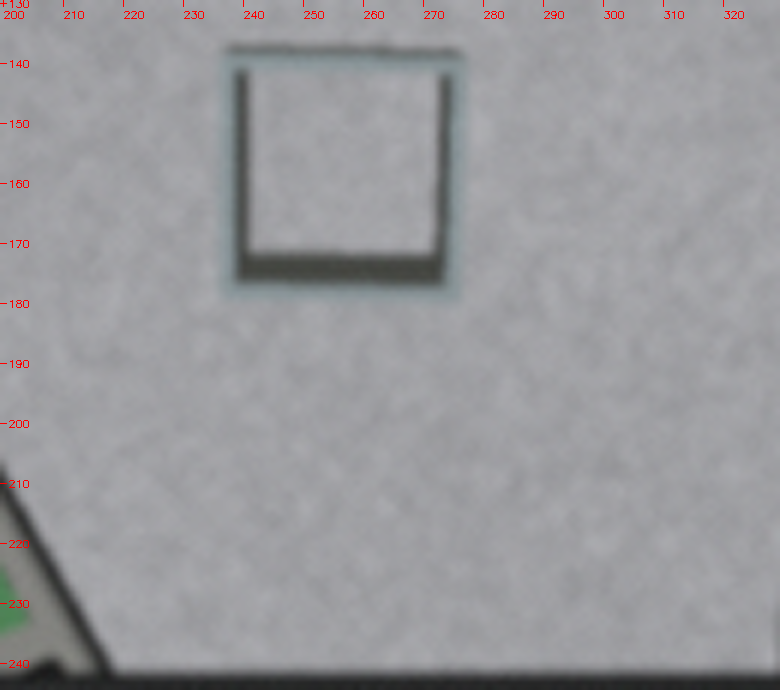

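```bash
python3 - <<'E'
from h import *; import pickle
np.set_printoptions(precision=4,suppress=True)
p,o=pickle.load(open("pics/w13.pkl","rb"));T=R.from_quat(o["tool_rot"]).as_matrix()
h=.0225;z=.042
g=lambda X,Y:(X/6+199.6,Y/6+129.6)
s,r=fit([(p,(h,h,z),g(225,53)),(p,(h,-h,z),g(464,55)),(p,(-h,-h,z),g(459,297)),(p,(-h,h,z),g(223,295))],[.406,-.344,-.16]);print(s,np.degrees(s[2]),r.tolist())
t=T.T@(np.array([s[0],s[1],z])-o["position"]);print("tube in tool",t)
for u,v in((200,208),(218,241)): print(T.T@(bp(0,u,v,.015,p)-o["position"])-t)
E
```

```text
[ 0.4063 -0.3446 -0.1641] -9.400605755213403 [[-1.1, -0.5], [0.9, -0.4], [0.6, 0.6], [-0.5, 0.4]]
tube in tool [-0.0321  0.1752 -0.0025]
[ 0.0633  0.0269 -0.0706]
[ 0.1072  0.0269 -0.0497]
```

Emit:
play_rows([
  [1,-0.321,0.1,-0.025,0,0.003,0],
  [1,0,0.3,0,0,0,0],
  [1,0,0.4,0,0,0,0],
  [1,0,0.4,0,0,0,0],
  [1,0,0.2,0,0,0,0],
  [1,0,0.15,0,0,0,0],
  [1,0,0,0,0,0,0],
  [1,0,0,0,0,0,0],
  [1,0,0,0,0,0,0],
])

```text
time: 25.85
position: [0.4081, -0.3418, 0.0627]
tool_rot: [-0.056, -0.705, 0.705, 0.055]
ft_force: [-0.5, -0.6, 0.2]
grip_width: 0.0872
```

Emit:
play_rows([
  [1,0.012,0.1,0.03,0,0,0],
  [1,0,0.15,0,0,0,0],
  [1,0,0,0,0,0,0],
  [0.7,0,0,0,0,0,0],
  [0.6,0,0,0,0,0,0],
  [0.4,0,0,0,0,0,0],
  [0.4,0,0,0,0,0,0],
  [0.4,0,0,0,0,0,0],
  [0.4,0,0,0,0,0,0],
  [0.4,0,0,0,0,0,0],
  [0.4,0,0,0,0,0,0],
  [0.4,0,0,0,0,0,0],
], grip_force=15)

```text
time: 26.85
position: [0.4055, -0.3451, 0.0367]
tool_rot: [-0.056, -0.705, 0.705, 0.056]
ft_force: [-0.1, 0.9, 2.1]
grip_width: 0.0447
```

Emit:
play_rows([
  [0.4,0,0,0,0,0,0],
  [0.4,0,0,0,0,0,0],
])

```text
time: 27.02
position: [0.4055, -0.3451, 0.0367]
tool_rot: [-0.056, -0.705, 0.705, 0.056]
ft_force: [-0.5, -0.2, 2.8]
grip_width: 0.0448
```

Emit:
play_rows([
  [0.4,0,-0.05,0,0,0,0],
  [0.4,0,-0.2,0,0,-0.017,0],
  [0.4,0,-0.4,0,0,0,0],
  [0.4,0,-0.4,0,0,0,0],
  [0.4,0,-0.4,0,0,0,0],
  [0.4,0,-0.1,0,0,0,0],
  [0.4,-0.07,0,-0.18,0,0,0],
  [0.4,-0.14,0,-0.36,0,0,0],
  [0.4,-0.14,0,-0.36,0,0,0],
  [0.4,-0.14,0,-0.36,0,0,0],
  [0.4,-0.14,0,-0.36,0,0,0],
  [0.4,-0.14,0,-0.36,0,0,0],
])

```text
time: 28.02
position: [0.5028, -0.1543, 0.1913]
tool_rot: [0.037, 0.706, -0.706, -0.038]
ft_force: [0.6, 0.4, -0.8]
grip_width: 0.0444
```

Emit:
play_rows([
  [0.4,-0.14,0,-0.36,0,0,0],
  [0.4,-0.14,0,-0.36,0,0,0],
  [0.4,-0.14,0,-0.36,0,0,0],
  [0.4,-0.14,0,-0.36,0,0,0],
  [0.4,-0.14,0,-0.36,0,0,0],
  [0.4,-0.06,0,-0.16,0,0,0],
  [0.4,0,0.3,0,0,0,0],
  [0.4,0,0.3,0,0,0,0],
  [0.4,0,0.2,0,0,0,0],
  [0.4,0,0,0,0,0,0],
  [0.4,0,0,0,0,0,0],
  [0.4,0,0,0,0,0,0],
])

```text
time: 29.02
position: [0.5996, 0.0306, 0.1124]
tool_rot: [-0.038, -0.706, 0.706, 0.037]
ft_force: [0.1, 0.1, 0.3]
grip_width: 0.0451
```

```bash
python3 snap.py w14
```

```text
29.0167 [0.5996 0.0306 0.1124] xyaw 173.98 tilt [-0.001 -1.     0.   ]
```

View pics/w14.png

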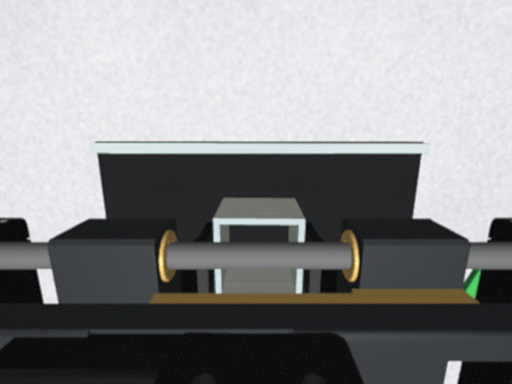

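Emit:
play_rows([
  [0.4,0,0.15,0,0,0,0],
  [0.4,0,0.2,0,0,0,0],
  [0.4,0,0.15,0,0,0,0],
  [0.4,0,0.1,0,0,0,0],
  [0.4,0,0.05,0,0,0,0],
  [0.4,0,0,0,0,0,0],
  [0.4,0,0,0,0,0,0],
  [0.4,0,0,0,0,0,0],
])

```text
time: 29.73
position: [0.5998, 0.0306, 0.0477]
tool_rot: [-0.038, -0.706, 0.706, 0.036]
ft_force: [-0.6, -0.2, 0.7]
grip_width: 0.0449
```

Emit:
play_rows([
  [0.4,0,0.04,0,0,0,0],
  [0.4,0,0.03,0,0,0,0],
  [0.4,0,0.01,0,0,0,0],
  [0.4,0,0.008,0,0,0,0],
  [0.4,0,0,0,0,0,0],
])

```text
time: 30.15
position: [0.5994, 0.0307, 0.0396]
tool_rot: [-0.038, -0.706, 0.706, 0.037]
ft_force: [-1.2, 0.1, 9.2]
grip_width: 0.0452
```

Contact is 9 N at the expected height. I'll release and rise.

Emit:
play_rows([
  [0.55,0,0,0,0,0,0],
  [0.65,0,0,0,0,0,0],
  [0.75,0,0,0,0,0,0],
  [0.75,0,-0.03,0,0,0,0],
  [0.8,0,-0.1,0,0,0,0],
  [0.8,0,-0.2,0,0,0,0],
  [0.8,0,-0.4,0,0,0,0],
  [0.8,0,-0.4,0,0,0,0],
  [0.8,0,-0.4,0,0,0,0],
  [0.8,0.4,-0.1,0,0,0,0],
  [0.8,0.4,0,0,0,0,0],
  [0.8,0,0,0,0,0,0],
])

```text
time: 31.15
position: [0.5064, 0.0415, 0.2001]
tool_rot: [0.031, 0.707, -0.706, -0.043]
ft_force: [-2.5, 0.5, -1.7]
grip_width: 0.0698
```

```bash
python3 snap.py w15; python3 crop.py w15 110 90 410 245 2 c15; python3 - <<'E'
from h import *
cv2.imwrite("pics/sc3.png",eyes.camera("scene")[:,:,::-1])
cv2.imwrite("pics/sd3.png",eyes.camera("side")[:,:,::-1])
E
python3 crop.py sc3 80 150 330 280 3 csc3;python3 crop.py sd3 185 100 330 290 3 csd3
```

```text
31.15 [0.5064 0.0415 0.2001] xyaw 174.06 tilt [ 0.017 -1.    -0.001]
```

View pics/w15.png

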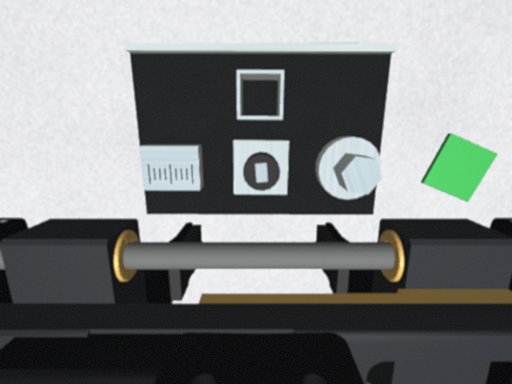

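View pics/csc3.png

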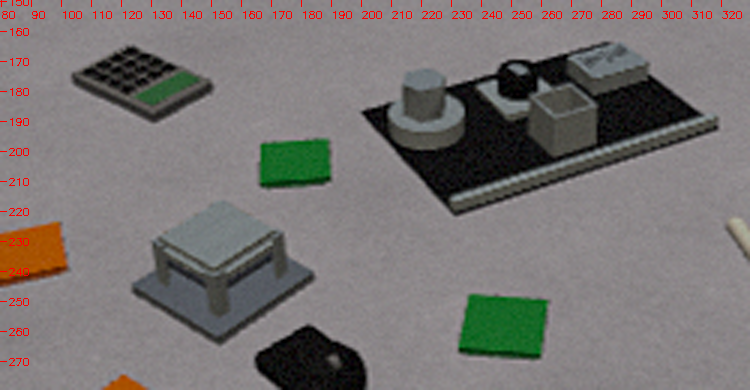

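View pics/csd3.png

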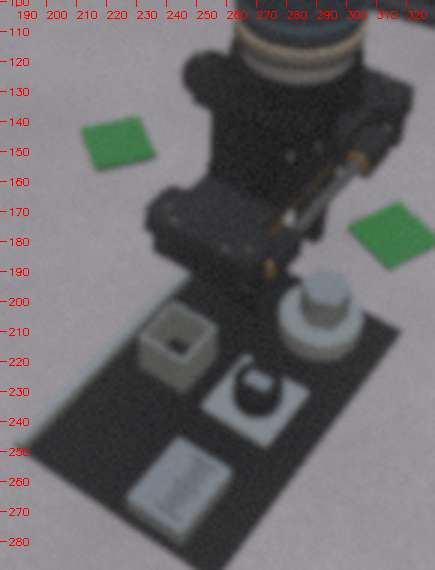

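Emit:
play_rows([
  [0.8,0,0,0,0,0,0],
  [0.8,0,0,0,0,0,0],
  [0.8,0,0,0,0,0,0],
])

```text
time: 31.55
position: [0.5208, 0.0388, 0.2008]
tool_rot: [-0.038, -0.706, 0.706, 0.037]
ft_force: [-0.1, 0.0, 0.5]
grip_width: 0.0699
```

```bash
python3 snap.py w16; python3 crop.py w16 225 55 395 220 4 c16
```

```text
31.55 [0.5208 0.0388 0.2008] xyaw 173.98 tilt [-0.001 -1.     0.   ]
```

View pics/c16.png

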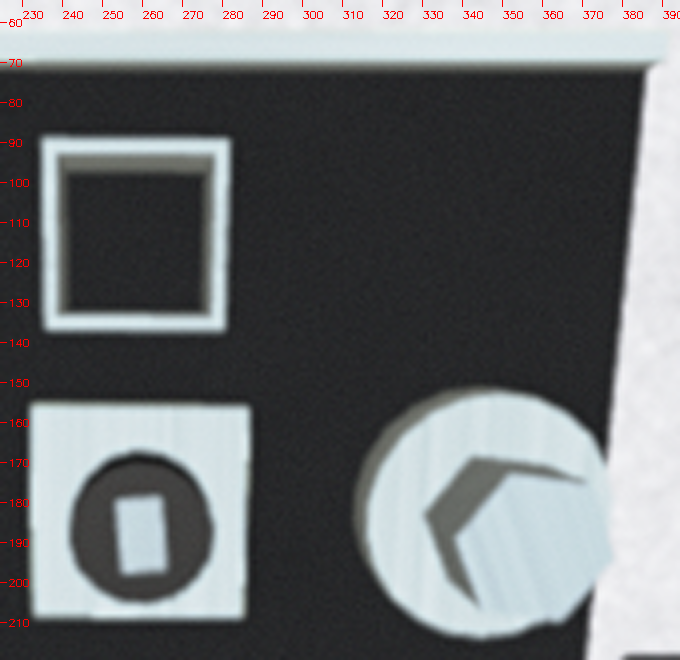

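```bash
python3 - <<'E'
from h import *; import pickle
np.set_printoptions(precision=4,suppress=True)
p,o=pickle.load(open("pics/w16.pkl","rb"))
m=np.array([.5598,.0344]);c,s=np.cos(-.106),np.sin(-.106)
g=lambda X,Y:(X/4+224.6,Y/4+54.6)
def M(P,z): 
    X=np.mean([bp(0,*g(*q),z,p)[:2] for q in P],0)-m; return np.array([c*X[0]+s*X[1],-s*X[0]+c*X[1]])
print("tube",M([(40,137),(231,138),(226,332),(44,330)],.045))
print("plate",M([(30,403),(249,405),(245,619),(33,619)],.015))
print("mount",M([(142,531)],.039))
print("hex",M([(455,537),(508,475),(588,483),(613,560),(560,622),(480,607)],.057))
print("riser",M([(487,515)],.023))
E
```

```text
tube [0.0399 0.001 ]
plate [-0.0357 -0.0003]
mount [-0.0357 -0.0009]
hex [-0.0362 -0.1001]
riser [-0.0343 -0.0983]
```

All within about 2 mm of target, with nothing touching the gripper. I'll hand in.

```bash
python3 -c "
from rig import ticket; print(ticket.hand_in())"
```

```text
the job is handed in; nothing more can be done
None
```

I laid out the sample group on the mat and handed the job in at about 31.6 s of the 104 s allowed; the hand-in reports no verdict. Last position checks, from the final wrist-camera picture, in the mat frame:

| Item | Measured x, y (mm) | Target x, y (mm) | Allowed |
|---|---|---|---|
| Plate | -35.7, 0 | -35, 0 | 12 mm each way |
| Mount | -35.7, -1 (under 1 mm from the plate centre) | on plate centre | 10 mm |
| Hex | -36, -100 (about 3 mm from the riser centre) | on riser centre | 12 mm |
| Tube | 40, 1 | 41, 0 | 14 mm in x, 15 mm sideways |

- **Plate:** it is square to the mat within about 0.01 rad, from a picture taken just after placing.
- **Dispenser:** one plate came out, and the pictures show the next one risen into its place. I did not measure the lift value itself.
- **Uprightness:** everything looks upright in all three cameras. I judged this by eye, not by measured angle. The mount was never tipped.
- **Forces and clearance:** touchdown readings were at most about 9 N, and the gripper ended about 0.2 m up (TCP height), clear of everything.

No check failed. The first scene-camera and side-camera estimates differed by up to about 1 cm before I corrected a half-pixel reading offset. After that I relied on the wrist camera.

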